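# Gather the pegs, empty the scoop, clip the caddy

## Robot

A 7-joint arm with a two-finger parallel gripper is mounted at the origin on the work surface. World frame = base frame: x ahead of the robot, y to its left, z up, the work surface at z = 0. Lengths are in mm, angles in rad, forces in N, time in s.
With the tool pointing down it reaches from about 400 to 875 mm from the base axis. Payload 4.4 kg.
Tool frame: the origin (TCP) lies midway between the tips of the shut fingers; the grasp point (between the pads) lies 19 mm behind it; z points along the fingers, y is the line along which they close (so a half turn about z gives the same grasp; the last joint's range is limited). The gripper opens to 85 mm and grips with 20 to 120 N. Pads are 22 mm wide; open, the fingers measure 114 mm over their backs; the gripper's body (76 mm by 85 mm) begins 54 mm behind the grasp point. The pads swing forward as they close: fully open they stand 13 mm farther back than shut.
Start: joints at [-1.307, 0.628, 0.038, 1.517, -0.027, 0.996, -0.02], TCP at [210.481, 614.992, 231.313] pointing down, gripper open.
Joint ranges: [-3.06, 3.06], [-0.37, 2.12], [-1.25, 1.32], [0.18, 2.47], [-1.1, 4.24], [0.23, 1.98], [-2.94, 2.94]. Speed limits (rad/s): [2.57, 2.57, 3.14, 3.14, 3.14, 3.14, 3.14].

## Interface

Orientations are given as a unit quaternion [w, x, y, z].
In Python, from workcell import manip gives the robot as it stands. The module is installed in compiled form; this text tells all that it offers.
- The arm moves only by the shell command python3 -m crank 'ROWS'. ROWS is a JSON object of lists of equal length, an entry for each row: "turn": the turn, a rotation vector about the tool's x, y, z in degrees, a list of three; "offset": the shift along the tool's x, y, z in mm, a list of three; "grip": the gripper command: -1 is fully open, 1 is shut, values between are in proportion. A call has 1 to 8 rows; each row shifts and turns the commanded pose from where the row before left it, along the tool's axes as they then stand; what a row does not reach is not made up. A row lasts 1/10 s, in which the tool goes at most 50 mm and 8.59 degrees, less where a joint would pass 70% of its speed; a pose out of reach is approached as far as the arm can. A call with a gripper value outside its range is refused whole. The fingers move at their own pace and stop on an object; the grip force is fixed at half the most. Time passes only in rows, so rows that do not move let the fingers close. It gives the time, the measured TCP pose, the force, the opening and the grip force at its end, in the units of the state.
- manip.read_state(): the state, without advancing time (a new reading comes with each control period).
- manip.grab_frame(name): name is "scene" or "top" or "wrist"; returns a dict with "pixels" (384x512x3 uint8, blue, green, red), "camera_matrix" (3x3 intrinsics, pixels), "world_to_cam" (4x4, takes a point from world to camera coordinates). Camera axes: x right, y down, z forward; pixel columns grow to the right and rows downward; lengths in mm; the calibration is good to about 2 mm. The wrist camera is an equidistant fisheye: a pixel r from the principal point sees the ray r / f radians off the axis. A picture is of the moment at which its call begins. There is no depth.
- manip.job_done(): hands the job in; it is judged then, once.
The state is a dict: "time_s": time; "qpos": joint angles; "joint_velocities": joint speeds; "joint_efforts": joint torques, N m; "ee_pos": TCP position; "orientation": TCP orientation; "force": force on the tool from outside, world axes, zero at the start; "moment": the same for the moment, N m; "width": finger opening in mm; "grip_force": force on a finger pad.
Only numpy, scipy, OpenCV 4.12 (cv2) and the standard library are available. Lean on these libraries where they do the work, as an engineer would, in place of code of your own. Each camera call takes 0.05 s, during which the arm holds its last target. There are 200 camera calls.

## Task

Gather every loose wooden clothes peg into the blue scoop while the scoop stands on the red bucket lid, then carry the scoop over and tip all the pegs out through its open mouth into the green peg caddy, and lay the empty scoop back flat in the middle of the red lid. Also fasten the caddy against the wind: clip the yellow sprung clip, at any time, across the caddy's ear and the galvanised strap beside it, so that it pinches the two together and stays there by itself. Leave the spray bottle, scrub brush and pole fork where they are.

Things in the scene. Friction and masses are not known exactly. Their poses are not given: they have to be found in the camera images.
- lid: red plastic bucket lid lying on the shelf, fixed: flat disc, 220 mm across, 10 mm thick; origin at the centre of its underside, so its flat top is 10 mm above the origin
- scoop: loose blue scoop, 160 g, on the lid: pan 130 (x) x 136 (y) mm, floor 4 mm, lips 4 mm thick rising to z = 30 mm on three sides; the side at x = -65 mm is the open mouth. Flat-sided handle bar 18 mm wide (y), x = 65 to 155, z = 22 to 48 mm. Origin: centre of the pan's underside; +x to the handle, z up. Pegs slide out once the mouth is tipped down 25 to 40 degrees
- scoop_grip (a point): point in the middle of the scoop's handle, at (108, 0, 35) mm in the scoop's frame
- scoop_mouth (a point): middle of the scoop's open edge, at the underside: (-65, 0, 0) mm in the scoop's frame
- caddy: green plastic peg caddy, fixed to the shelf: open-topped box 180 (x) x 210 (y) x 60 (z) mm outside, walls 4 mm; origin at the centre of its underside. From the middle of its front (-x) wall a flat upright ear sticks out along -x: 4 mm thick (y = 0 to 4 mm), from x = -88 to -122 mm, z = 0 to 55 mm
- strap: fixed galvanised strap: upright plate flat against the ear; its frame coincides with the caddy's. Plate 4 mm thick (y = -4 to 0 mm), x = -122 to -94, z = 0 to 55 mm, with a foot 3 mm thick on the shelf reaching to y = -32 mm. Ear and strap together are an upright plate 8 mm thick with a free upright edge towards -x
- ear_edge (a point): point on the free upright edge of ear and strap, mid-thickness, at (-122, 0, 30) mm in the caddy's frame; the caddy's +x axis points from this edge into the plate
- clip: half of a loose yellow sprung clip (50 g) lying on its side, 22 mm high. Origin: on the upright hinge axis, at the underside. Shut, its centre line is x: jaws to +x, round tips (4 mm radius) meet at x = 40, ends at 44 mm; handles to -x, splayed, end at x = -54 mm, 51 mm across there (43 mm at x = -35). The half on +y; turns half the opening angle when squeezed
- clip_jaw (a joint): opening angle between the clip's halves, rad: 0 shut, 0.44 at the stop, about 0.2 pinching ear and strap (8 mm). To open it squeeze the handles at 35 mm behind the hinge: spring about 12 N there, grip 25 N or more. At the stop the handles are parallel, 26 mm across, and the jaw tips 17 mm apart. Let go, it shuts with about 7 N
- peg0: wooden clothes peg, a solid bar 72 x 16 x 14 mm (along its x, y, z; round head at its +x end), 14 g; origin at the centre of its underside as it lies at the start (it may end up lying on another face); starts in the scoop
- peg1: wooden clothes peg, a solid bar 72 x 16 x 14 mm (along its x, y, z; round head at its +x end), 14 g; origin at the centre of its underside as it lies at the start (it may end up lying on another face); starts on the shelf, may be absent
- peg2: wooden clothes peg, a solid bar 72 x 16 x 14 mm (along its x, y, z; round head at its +x end), 14 g; origin at the centre of its underside as it lies at the start (it may end up lying on another face); starts on the shelf, may be absent
- peg3: wooden clothes peg, a solid bar 72 x 16 x 14 mm (along its x, y, z; round head at its +x end), 14 g; origin at the centre of its underside as it lies at the start (it may end up lying on another face); starts on the shelf, may be absent
- peg4: wooden clothes peg, a solid bar 72 x 16 x 14 mm (along its x, y, z; round head at its +x end), 14 g; origin at the centre of its underside as it lies at the start (it may end up lying on another face); starts on the shelf, may be absent
- peg5: wooden clothes peg, a solid bar 72 x 16 x 14 mm (along its x, y, z; round head at its +x end), 14 g; origin at the centre of its underside as it lies at the start (it may end up lying on another face); starts on the shelf, may be absent
- spray: blue spray bottle standing, 68 mm across, 190 mm high, origin under its centre; leave alone
- brush: wooden scrub brush lying bristles down, 150 x 55 x 44 mm, origin under its centre; leave alone
- fork: chrome pole fork lying, bar 250 mm long and 16 mm thick with a two-pronged end; origin under the bar, 100 mm before it splits, x along the bar to the prongs; leave alone
There are look-alikes about, which are no part of the job. There is more than one size of the lid; the job needs the largest.

How it is judged:
By the outcome, as a careful person would: the job done as asked, in the order asked, and still so for the second after the job is handed in, with the robot touching nothing.
Of peg1, peg2, peg3, peg4, peg5 only 3 to 5 are there at a start; the rules pass over those that are not, and their reading is None.
At some moment in a run one of peg0, peg1, peg2, peg3, peg4, peg5 may be knocked a few centimetres aside while the robot is not near it.
It also fails if it takes over 210 s, if anything falls off the work surface, if the arm or the gripper's body presses on something with over 40 N, if the wrist force passes 120 N, or if a joint passes its speed limit or range.

## Working session

There is one attempt and no reset: what is moved stays moved. The work goes in short steps, Python scripts to look and compute and a shell command to move; the robot and the scene stay as the last step left them, time stands still between calls to the robot, and variables do not carry over. Pictures are saved under pics/ and viewed, at most 14 in all, crops included, and the job is handed in when it is done.

```bash
mkdir -p pics
cat > h.py <<'E'
import numpy as np, cv2
from workcell import manip
def grab(n,save=None):
    f=manip.grab_frame(n)
    if save: cv2.imwrite('pics/'+save,f['pixels']); np.savez('pics/'+save+'.npz',**f)
    return f
def ray(f,u,v):
    K=np.array(f['camera_matrix']);T=np.array(f['world_to_cam']);R=T[:3,:3];t=T[:3,3]
    d=R.T@np.linalg.inv(K)@np.array([u,v,1.]);return -R.T@t,d
def onz(f,u,v,z):
    c,d=ray(f,u,v);return c+d*(z-c[2])/d[2]
def proj(f,p):
    K=np.array(f['camera_matrix']);T=np.array(f['world_to_cam']);q=T[:3,:3]@np.array(p,float)+T[:3,3];q=K@q;return q[:2]/q[2]
E
python3 - <<'E'
from h import *
s=manip.read_state();print({k:np.round(v,3).tolist() for k,v in s.items()})
for n in('scene','top'):
    f=grab(n,n+'0.png');c=ray(f,256,192);print(n,c,f['camera_matrix'])
a=cv2.imread('pics/top0.png');cv2.imwrite('pics/top0b.png',cv2.resize(a,(800,600)))
a=cv2.imread('pics/scene0.png');cv2.imwrite('pics/scene0b.png',cv2.resize(a,(800,600)))
E
```

```text
{'time_s': 0.0, 'qpos': [-1.307, 0.629, 0.038, 1.518, -0.027, 0.996, -0.02], 'joint_velocities': [0.0, -0.0, 0.001, -0.001, 0.0, 0.001, 0.001], 'joint_efforts': [0.0, -56.342, 1.226, -19.344, 0.011, 0.011, 0.0], 'ee_pos': [210.284, 614.389, 230.398], 'orientation': [-0.0, 0.164, 0.986, -0.001], 'force': [-0.194, -0.396, 0.683], 'moment': [0.04, 0.023, -0.016], 'grip_force': 0.0, 'width': 85.015}
scene (array([952.25689697, 595.5428145 , 849.58382124]), array([-0.37933826, -0.56399702, -0.73350632])) [[369.67544535   0.         257.70883801]
 [  0.         369.67544535 191.7942916 ]
 [  0.           0.           1.        ]]
top (array([ 294.88160268,   14.24710788, 1257.2942474 ]), array([ 0.20040849, -0.00516021, -0.97981787])) [[368.999849     0.         256.83512707]
 [  0.         368.999849   197.57328686]
 [  0.           0.           1.        ]]
```

View pics/top0b.png

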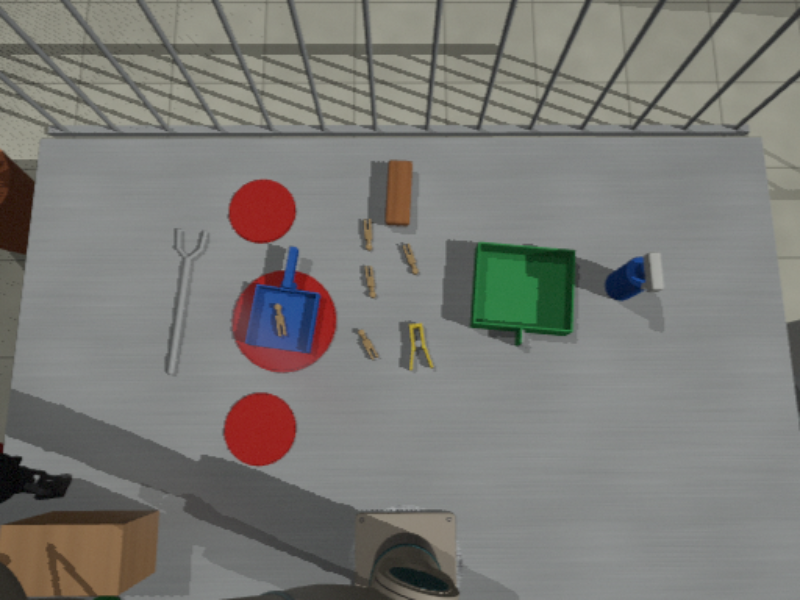

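View pics/scene0b.png

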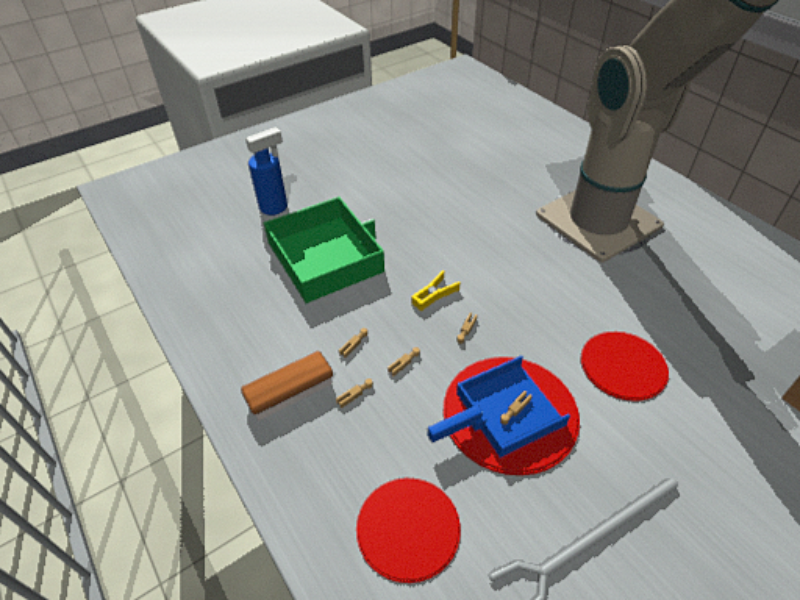

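The top view (800x600) shows the large lid at (285,321) with the scoop and peg0 on it, and smaller lids at (262,211) and (260,429). The loose pegs are at (368,235), (410,258), (370,281) and (368,344), so 4 are present. The clip is at (420,345) with its jaws up, towards +x. The caddy is at (524,289) with its ear at (520,338), and the brush is at (399,192). 

The lid has two look-alikes, both smaller. The only other blue things near the scoop's colour are the spray bottle at (630,278). I'll measure next.

```bash
cat > meas.py <<'E'
from h import *
R={'peg':((8,60,90),(20,190,255)),'clip':((22,150,90),(34,255,255)),'blue':((105,150,50),(125,255,255)),'green':((50,150,30),(75,255,255)),'red':((0,200,80),(4,255,255))}
Z={'peg':8,'clip':12,'blue':25,'green':40,'red':10}
def blobs(f,k,z=None,amin=25):
    hsv=cv2.cvtColor(f['pixels'],cv2.COLOR_BGR2HSV);m=cv2.inRange(hsv,*[np.array(x) for x in R[k]])
    out=[]
    for c in cv2.findContours(m,cv2.RETR_EXTERNAL,cv2.CHAIN_APPROX_NONE)[0]:
        if cv2.contourArea(c)<amin: continue
        w=np.array([onz(f,*p[0],Z[k] if z is None else z)[:2] for p in c],np.float32)
        M=cv2.moments(c);ce=onz(f,M['m10']/M['m00'],M['m01']/M['m00'],Z[k] if z is None else z)[:2]
        (cx,cy),(a,b),an=cv2.minAreaRect(w)
        bx=cv2.boxPoints(((cx,cy),(a,b),an));e=max(bx[1]-bx[0],bx[2]-bx[1],key=np.linalg.norm)
        out.append((np.round(ce).tolist(),'rect',round(cx),round(cy),round(max(a,b)),round(min(a,b)),'ang',round(float(np.degrees(np.arctan2(e[1],e[0])))%180,1),'px',(c[:,0].mean(0)).round().tolist()))
    return out
if __name__=='__main__':
    import sys
    for n in('scene','top'):
        f=grab(n)
        for k in (sys.argv[1:] or R):
            for b in blobs(f,k):print(n,k,*b)
E
python3 meas.py
python3 - <<'E'
import cv2,numpy as np
a=cv2.imread('pics/scene0.png')[165:310,245:385]
b=cv2.imread('pics/top0.png')[150:245,140:370]
cv2.imwrite('pics/c1.png',np.vstack([cv2.resize(a,None,fx=4,fy=4,interpolation=2)[:,:560]]))
cv2.imwrite('pics/c2.png',cv2.resize(b,None,fx=3.4,fy=3.4,interpolation=2))
E
```

```text
scene peg [500.0, 264.0] rect 501 263 75 17 ang 10.3 px [330.0, 260.0]
scene peg [706.0, 78.0] rect 705 80 73 21 ang 4.6 px [225.0, 251.0]
scene peg [792.0, -12.0] rect 789 -12 155 59 ang 177.4 px [182.0, 243.0]
scene peg [598.0, 73.0] rect 596 73 77 21 ang 11.3 px [258.0, 231.0]
scene peg [648.0, -17.0] rect 647 -19 73 16 ang 18.7 px [225.0, 218.0]
scene peg [457.0, 79.0] rect 454 77 72 16 ang 30.1 px [299.0, 208.0]
scene clip [456.0, -27.0] rect 451 -32 107 60 ang 4.3 px [278.0, 186.0]
scene blue [527.0, 261.0] rect 549 254 221 148 ang 171.5 px [317.0, 263.0]
scene blue [565.0, -542.0] rect 559 -552 275 72 ang 73.0 px [171.0, 116.0]
scene green [577.0, -240.0] rect 560 -250 267 223 ang 84.5 px [208.0, 158.0]
scene red [768.0, 329.0] rect 766 326 147 147 ang 54.7 px [261.0, 340.0]
scene red [519.0, 316.0] rect 506 300 224 155 ang 12.4 px [338.0, 275.0]
scene red [541.0, 181.0] rect 526 180 172 49 ang 13.5 px [301.0, 244.0]
scene red [284.0, 314.0] rect 282 311 149 145 ang 144.5 px [400.0, 234.0]
top peg [-28.0, 680.0] rect -29 685 98 38 ang 45.1 px [43.0, 372.0]
top peg [27.0, 656.0
[... 255 characters left out ...]
eg [643.0, -17.0] rect 646 -15 67 16 ang 17.3 px [262.0, 164.0]
top peg [702.0, 80.0] rect 704 81 70 14 ang 0.2 px [235.0, 149.0]
top peg [804.0, 9.0] rect 805 9 152 55 ang 177.1 px [255.0, 123.0]
top clip [472.0, -28.0] rect 448 -32 98 31 ang 13.7 px [268.0, 218.0]
top blue [590.0, -489.0] rect 589 -494 111 65 ang 123.9 px [401.0, 179.0]
top blue [540.0, 249.0] rect 551 231 177 167 ang 50.8 px [184.0, 193.0]
top green [567.0, -259.0] rect 555 -258 218 216 ang 174.8 px [334.0, 187.0]
top red [269.0, 306.0] rect 272 308 145 137 ang 46.9 px [165.0, 272.0]
top red [536.0, 184.0] rect 539 188 170 56 ang 20.7 px [204.0, 196.0]
top red [758.0, 320.0] rect 759 320 146 142 ang 89.8 px [166.0, 136.0]
```

View pics/c2.png

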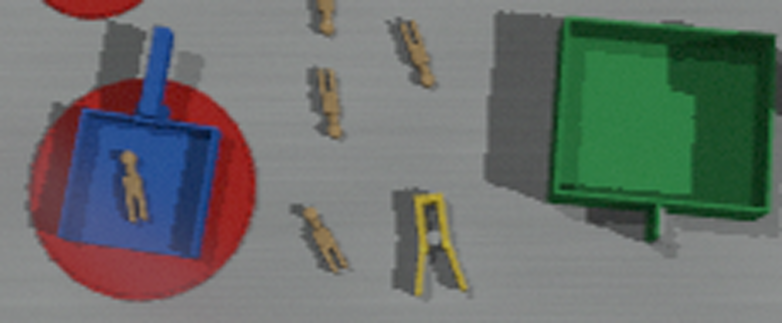

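The crop shows the scoop on the largest lid with one peg in it. The clip's jaw tips are at (428,195), its hinge at (433,238), and its handles at (418,293) and (465,290). The caddy's ear is at (655,222). I'll compute the fixed frames and the first move.

```bash
cat > go.py <<'E'
# plan: world target TCP x y z and tool-x heading (deg, mod 180) -> turn about tool z, then offset in the turned axes (tool down)
import sys,numpy as np
from workcell import manip
from scipy.spatial.transform import Rotation as Ro
def plan(x,y,z,h=None,full=False):
    s=manip.read_state();q=s['orientation'];R=Ro.from_quat([q[1],q[2],q[3],q[0]])
    X=R.as_matrix()[:,0];cur=np.degrees(np.arctan2(X[1],X[0]));d=0
    if h is not None:
        p=360 if full else 180
        d=(h-cur+p/2)%p-p/2
    R2=Ro.from_euler('z',d,degrees=True)*R
    o=R2.as_matrix().T@(np.array([x,y,z])-s['ee_pos'])
    print('t',round(s['time_s'],1),'pos',np.round(s['ee_pos'],1),'head',round(cur,1),'w',round(s['width'],1),'| turn z',round(-d,1),'offset',np.round(o,1))
if __name__=='__main__':
    a=[float(v) for v in sys.argv[1:]];plan(*a)
E
python3 - <<'E'
from h import *
f=dict(np.load('pics/top0.png.npz'))
g=lambda u,v,z:onz(f,140+u/3.4,150+v/3.4,z)[:2].round(1)
print('pan lips',[g(*p,40) for p in((80,112),(219,130),(60,235),(200,258))])
print('handle',g(162,30,58),g(150,112,58))
print('clip tip/hinge/handles',[g(*p,22) for p in((428,195),(433,238),(418,293),(465,290))])
print('caddy',[g(*p,60) for p in((563,17),(776,35),(550,200),(770,217))],'ear tip',g(655,240,55),g(657,208,55))
hsv=cv2.cvtColor(f['pixels'],cv2.COLOR_BGR2HSV)
m=cv2.inRange(hsv,(0,150,60),(6,255,255))|cv2.inRange(hsv,(105,150,50),(125,255,255))
for c in cv2.findContours(m,cv2.RETR_EXTERNAL,cv2.CHAIN_APPROX_NONE)[0]:
    c=c[:,0];k=(c[:,0]<220)&(c[:,1]>182)&(c[:,1]<245);
    if k.sum()<30: continue
    w=np.array([onz(f,*p,10)[:2] for p in c[k]]);A=np.c_[2*w,np.ones(len(w))];s=np.linalg.lstsq(A,(w**2).sum(1),rcond=None)[0]
    print('lid',s[:2],np.sqrt(s[2]+s[0]**2+s[1]**2))
E
python3 go.py 705 80 100 2; python3 meas.py peg | head -12
```

```text
pan lips [array([576.7, 319.9]), array([557.7, 181.6]), array([453.8, 334.4]), array([430.5, 197.5])]
handle [655.5 237.6] [572.2 247. ]
clip tip/hinge/handles [array([494.2, -25.4]), array([451.1, -29.9]), array([396.8, -14.6]), array([399.5, -60.8])]
caddy [array([ 666.5, -160.4]), array([ 647. , -371.3]), array([ 482.6, -142.1]), array([ 464.9, -354.1])] ear tip [ 443.8 -243. ] [ 475.  -246.4]
lid [441.75110437 322.61803627] 25.500056322021457
lid [518.46624292 247.15319577] 76.8486873085471
t 0.2 pos [210.4 614.6 230.7] head 161.1 w 85.6 | turn z -20.9 offset [-475.7 -551.4  131.4]
scene peg [500.0, 264.0] rect 500 263 73 17 ang 10.3 px [330.0, 260.0]
scene peg [707.0, 78.0] rect 705 80 73 21 ang 4.6 px [226.0, 251.0]
scene peg [793.0, -12.0] rect 789 -12 154 59 ang 177.4 px [183.0, 243.0]
scene peg [597.0, 72.0] rect 594 73 72 20 ang 10.5 px [259.0, 230.0]
scene peg [649.0, -17.0] rect 646 -19 72 16 ang 18.7 px [226.0, 218.0]
scene peg [456.0, 79.0] rect 453 78 72 16 ang 30.6 px [299.0, 208.0]
top peg [-28.0, 680.0] rect -29 685 98 38 ang 45.1 px [43.0, 372.0]
top peg [27.0, 656.0] rect 20 664 322 153 ang 94.5 px [49.0, 354.0]
top peg [459.0, 83.0] rect 454 80 69 16 ang 29.7 px [235.0, 220.0]
top peg [510.0, 274.0] rect 509 274 67 16 ang 11.1 px [179.0, 206.0]
top peg [591.0, 74.0] rect 593 74 70 16 ang 9.5 px [237.0, 179.0]
top peg [642.0, -17.0] rect 644 -16 71 16 ang 17.3 px [262.0, 164.0]
```

```bash
python3 -m crank '{"turn":[[0,0,-7],[0,0,-7],[0,0,-7],[0,0,0],[0,0,0],[0,0,0],[0,0,0],[0,0,0]],"offset":[[0,0,0],[0,0,0],[0,0,0],[-30,-34,6],[-30,-34,6],[-30,-34,6],[-30,-34,6],[-30,-34,6]],"grip":[0,0,0,0,0,0,0,0]}'
python3 -m crank '{"turn":[[0,0,0],[0,0,0],[0,0,0],[0,0,0],[0,0,0],[0,0,0],[0,0,0],[0,0,0]],"offset":[[-30,-34,6],[-30,-34,6],[-30,-34,6],[-30,-34,6],[-30,-34,6],[-30,-34,6],[-30,-34,6],[-30,-34,6]],"grip":[0,0,0,0,0,0,0,0]}'
python3 go.py 705 80 5 2
```

```text
time_s: 1.1
ee_pos: [367.7, 449.3, 201.2]
orientation: [0.0, -0.018, 1.0, 0.0]
force: [-0.1, 0.6, -0.2]
width: 42.5
grip_force: 0.0
time_s: 1.9
ee_pos: [617.6, 186.1, 153.1]
orientation: [0.0, -0.018, 1.0, 0.0]
force: [0.4, 1.1, -0.5]
width: 42.4
grip_force: 0.0
t 1.9 pos [617.6 186.1 153.1] head -177.9 w 42.4 | turn z 0.1 offset [ -83.6 -109.1  148.1]
```

```bash
python3 -m crank '{"turn":[[0,0,0],[0,0,0],[0,0,0],[0,0,0],[0,0,0],[0,0,0],[0,0,0]],"offset":[[-28,-36,20],[-28,-36,20],[-28,-37,20],[0,0,30],[0,0,30],[0,0,28],[0,0,0]],"grip":[0,0,0,0,0,0,0]}'
python3 -m crank '{"turn":[[0,0,0],[0,0,0],[0,0,0],[0,0,0],[0,0,0],[0,0,0],[0,0,0],[0,0,0]],"offset":[[0,0,0],[0,0,0],[0,0,0],[0,0,0],[0,0,0],[0,0,-40],[0,0,-40],[0,0,-20]],"grip":[1,1,1,1,1,1,1,1]}'
python3 go.py 510 235 36 172.5
```

```text
time_s: 2.6
ee_pos: [700.3, 81.5, 0.8]
orientation: [-0.004, -0.018, 1.0, -0.001]
force: [-1.9, 0.8, -0.2]
width: 42.8
grip_force: 0.0
time_s: 3.4
ee_pos: [706.2, 82.5, 109.8]
orientation: [0.003, -0.018, 1.0, 0.0]
force: [0.9, -0.0, 1.1]
width: 13.6
grip_force: 59.1
t 3.4 pos [706.2  82.5 109.8] head -177.9 w 13.6 | turn z 9.6 offset [214.8 125.6  72.6]
```

```bash
python3 -m crank '{"turn":[[0,0,5],[0,0,4.6],[0,0,0],[0,0,0],[0,0,0],[0,0,0],[0,0,0],[0,0,0]],"offset":[[0,0,0],[0,0,0],[44,26,0],[44,26,0],[44,26,0],[44,26,0],[44,26,0],[0,0,0]],"grip":[1,1,1,1,1,1,1,1]}'
python3 go.py 503 231 36 172.5
```

```text
time_s: 4.2
ee_pos: [500.1, 243.0, 105.9]
orientation: [-0.003, 0.06, 0.998, 0.001]
force: [1.2, -0.3, 0.1]
width: 13.7
grip_force: 59.1
t 4.2 pos [500.1 243.  105.9] head 173.2 w 13.7 | turn z 0.7 offset [ -4.9 -11.7  69.8]
```

```bash
python3 -m crank '{"turn":[[0,0,0],[0,0,0],[0,0,0],[0,0,0],[0,0,0],[0,0,0],[0,0,0],[0,0,0]],"offset":[[-5,-12,20],[0,0,25],[0,0,24],[0,0,0],[0,0,0],[0,0,0],[0,0,0],[0,0,-30]],"grip":[1,1,1,1,1,0.3,0.3,0.3]}'
python3 -m crank '{"turn":[[0,0,0],[0,0,0],[0,0,0]],"offset":[[0,0,-30],[0,0,-20],[0,0,0]],"grip":[0.3,0,0]}'
python3 go.py 594 74 5 10.3; python3 meas.py peg
```

```text
time_s: 5.0
ee_pos: [508.7, 222.9, 65.0]
orientation: [-0.002, 0.065, 0.998, -0.001]
force: [-0.3, 0.2, -0.1]
width: 29.9
grip_force: 0.0
time_s: 5.3
ee_pos: [513.0, 224.9, 120.3]
orientation: [0.003, 0.065, 0.998, 0.002]
force: [0.5, 0.6, 0.2]
width: 42.8
grip_force: 0.0
t 5.3 pos [513.  224.9 120.3] head 172.5 w 42.8 | turn z -17.8 offset [ -52.  -163.4  114.9]
scene peg [500.0, 264.0] rect 501 263 75 17 ang 10.3 px [330.0, 260.0]
scene peg [507.0, 217.0] rect 503 219 76 21 ang 174.1 px [316.0, 249.0]
scene peg [792.0, -11.0] rect 789 -12 154 60 ang 177.4 px [183.0, 244.0]
scene peg [599.0, 74.0] rect 596 74 76 21 ang 9.3 px [258.0, 230.0]
scene peg [651.0, -16.0] rect 647 -16 76 21 ang 18.5 px [226.0, 219.0]
scene peg [457.0, 79.0] rect 454 78 74 15 ang 30.6 px [299.0, 208.0]
scene peg [-405.0, -1037.0] rect -396 -1030 470 21 ang 49.7 px [291.0, 17.0]
top peg [-28.0, 680.0] rect -29 685 98 38 ang 45.1 px [43.0, 372.0]
top peg [24.0, 665.0] rect 20 664 322 153 ang 94.5 px [46.0, 355.0]
top peg [457.0, 82.0] rect 454 80 69 15 ang 26.6 px [235.0, 221.0]
top peg [591.0, 74.0] rect 592 74 70 16 ang 9.5 px [237.0, 179.0]
top peg [643.0, -17.0] rect 644 -16 71 16 ang 17.3 px [262.0, 164.0]
top peg [804.0, 9.0] rect 805 9 152 55 ang 176.9 px [255.0, 123.0]
```

```bash
python3 -m crank '{"turn":[[0,0,-8],[0,0,-8],[0,0,-1.8],[0,0,0],[0,0,0],[0,0,0],[0,0,0],[0,0,0]],"offset":[[0,0,0],[0,0,0],[0,0,0],[-13,-41,0],[-13,-41,0],[-13,-41,0],[-13,-40,0],[0,0,0]],"grip":[0,0,0,0,0,0,0,0]}'
python3 go.py 594 74 5 10.3
```

```text
time_s: 6.2
ee_pos: [593.4, 63.8, 115.6]
orientation: [0.0, -0.083, 0.997, -0.003]
force: [0.1, -0.7, -0.8]
width: 42.7
grip_force: 0.0
t 6.2 pos [593.4  63.8 115.6] head -170.4 w 42.7 | turn z -0.7 offset [ -2.4  10.5 110.5]
```

```bash
python3 -m crank '{"turn":[[0,0,0],[0,0,0],[0,0,0]],"offset":[[0,0,30],[0,0,30],[0,0,0]],"grip":[0,0,0]}'
python3 go.py 594 74 5 10.3
```

```text
time_s: 6.5
ee_pos: [587.1, 72.4, 52.5]
orientation: [-0.004, -0.089, 0.996, -0.0]
force: [-0.9, -0.0, 0.7]
width: 42.7
grip_force: 0.0
t 6.5 pos [587.1  72.4  52.5] head -169.8 w 42.7 | turn z -0.1 offset [-7.5  0.3 47.4]
```

```bash
python3 -m crank '{"turn":[[0,0,0],[0,0,0],[0,0,0],[0,0,0],[0,0,0],[0,0,0],[0,0,0],[0,0,0]],"offset":[[0,0,25],[0,0,25],[0,0,0],[0,0,0],[0,0,0],[0,0,0],[0,0,0],[0,0,0]],"grip":[0,0,0,0,1,1,1,1]}'
python3 -m crank '{"turn":[[0,0,0],[0,0,0],[0,0,0],[0,0,0],[0,0,0],[0,0,0]],"offset":[[0,0,-30],[0,0,-40],[0,0,-40],[0,0,0],[0,0,0],[0,0,0]],"grip":[1,1,1,1,1,1]}'
python3 go.py 508 290 44 172.5
```

```text
time_s: 7.3
ee_pos: [592.1, 72.9, 8.3]
orientation: [0.001, -0.09, 0.996, 0.0]
force: [-0.9, 0.7, 6.0]
width: 13.7
grip_force: 58.9
time_s: 7.9
ee_pos: [590.3, 72.5, 116.1]
orientation: [-0.001, -0.09, 0.996, -0.0]
force: [-0.0, -0.1, -1.0]
width: 13.3
grip_force: 58.7
t 7.9 pos [590.3  72.5 116.1] head -169.7 w 13.3 | turn z 17.8 offset [109.9 204.9  72.2]
```

```bash
python3 -m crank '{"turn":[[0,0,8],[0,0,8],[0,0,1.8],[0,0,0],[0,0,0],[0,0,0],[0,0,0],[0,0,0]],"offset":[[0,0,0],[0,0,0],[0,0,0],[22,41,0],[22,41,0],[22,41,0],[22,41,0],[22,41,0]],"grip":[1,1,1,1,1,1,1,1]}'
python3 -m crank '{"turn":[[0,0,0],[0,0,0],[0,0,0],[0,0,0],[0,0,0],[0,0,0],[0,0,0],[0,0,0]],"offset":[[0,0,0],[0,0,0],[0,0,36],[0,0,36],[0,0,0],[0,0,0],[0,0,0],[0,0,0]],"grip":[1,1,1,1,1,1,1,0.3]}'
python3 -m crank '{"turn":[[0,0,0],[0,0,0],[0,0,0],[0,0,0],[0,0,0],[0,0,0],[0,0,0]],"offset":[[0,0,0],[0,0,-36],[0,0,-36],[0,0,0],[0,0,0],[0,0,0],[0,0,0]],"grip":[0.3,0.3,0.3,0.3,0,0,0]}'
python3 go.py 646 -17 5 17.5; python3 meas.py peg |grep -v "80[0-9].0\|79[0-9].0"
```

```text
time_s: 8.7
ee_pos: [507.3, 291.6, 115.5]
orientation: [-0.001, 0.064, 0.998, -0.001]
force: [0.7, -0.3, -0.3]
width: 13.7
grip_force: 58.8
time_s: 9.5
ee_pos: [510.1, 290.6, 46.3]
orientation: [0.001, 0.066, 0.998, 0.001]
force: [-0.7, 0.1, 0.9]
width: 27.2
grip_force: 0.0
time_s: 10.2
ee_pos: [507.9, 289.8, 115.5]
orientation: [-0.001, 0.065, 0.998, -0.001]
force: [0.6, 0.2, 0.5]
width: 42.3
grip_force: 0.0
t 10.2 pos [507.9 289.8 115.5] head 172.5 w 42.3 | turn z -25.0 offset [ -39.7 -334.   110.9]
scene peg [512.0, 296.0] rect 508 297 74 19 ang 172.6 px [336.0, 271.0]
scene peg [500.0, 263.0] rect 500 263 73 17 ang 10.3 px [330.0, 260.0]
scene peg [507.0, 217.0] rect 503 219 76 21 ang 174.1 px [317.0, 249.0]
scene peg [647.0, -17.0] rect 646 -16 72 21 ang 16.9 px [225.0, 219.0]
scene peg [456.0, 79.0] rect 453 78 72 16 ang 30.6 px [299.0, 208.0]
scene peg [-375.0, -1000.0] rect -398 -1029 471 19 ang 49.9 px [291.0, 17.0]
top peg [-28.0, 680.0] rect -28 685 98 39 ang 42.2 px [43.0, 372.0]
top peg [24.0, 664.0] rect 20 664 322 153 ang 94.6 px [46.0, 355.0]
top peg [459.0, 83.0] rect 454 80 69 16 ang 29.7 px [235.0, 220.0]
top peg [502.0, 272.0] rect 497 271 43 16 ang 12.0 px [179.0, 208.0]
top peg [511.0, 228.0] rect 513 227 70 17 ang 176.4 px [192.0, 202.0]
top peg [644.0, -17.0] rect 644 -16 71 16 ang 17.3 px [262.0, 164.0]
```

```bash
python3 -m crank '{"turn":[[0,0,-8],[0,0,-8],[0,0,-8],[0,0,-1],[0,0,0],[0,0,0],[0,0,0],[0,0,0]],"offset":[[0,0,0],[0,0,0],[0,0,0],[0,0,0],[-5,-42,0],[-5,-42,0],[-5,-42,0],[-5,-42,0]],"grip":[0,0,0,0,0,0,0,0]}'
python3 -m crank '{"turn":[[0,0,0],[0,0,0],[0,0,0],[0,0,0],[0,0,0],[0,0,0],[0,0,0]],"offset":[[-5,-42,0],[-5,-42,0],[-5,-42,0],[-5,-40,0],[0,0,0],[0,0,0],[0,0,0]],"grip":[0,0,0,0,0,0,0]}'
python3 go.py 646 -17 5 17.5
```

```text
time_s: 11.1
ee_pos: [578.6, 134.6, 116.1]
orientation: [-0.0, -0.151, 0.989, -0.0]
force: [0.8, 0.6, 0.2]
width: 42.7
grip_force: 0.0
time_s: 11.8
ee_pos: [646.6, -14.4, 116.1]
orientation: [-0.0, -0.152, 0.988, 0.001]
force: [1.0, 0.9, -0.5]
width: 42.6
grip_force: 0.0
t 11.8 pos [646.6 -14.4 116.1] head -162.5 w 42.6 | turn z 0.0 offset [  1.3  -2.5 111.1]
```

```bash
python3 -m crank '{"turn":[[0,0,0],[0,0,0],[0,0,0],[0,0,0],[0,0,0],[0,0,0],[0,0,0],[0,0,0]],"offset":[[0,-2,37],[0,0,37],[0,0,35],[0,0,0],[0,0,0],[0,0,0],[0,0,0],[0,0,0]],"grip":[0,0,0,0,0,1,1,1]}'
python3 -m crank '{"turn":[[0,0,0],[0,0,0],[0,0,0],[0,0,0],[0,0,0],[0,0,0]],"offset":[[0,0,0],[0,0,-30],[0,0,-40],[0,0,-40],[0,0,0],[0,0,0]],"grip":[1,1,1,1,1,1]}'
python3 go.py 505 249 44 172.5
```

```text
time_s: 12.6
ee_pos: [649.6, -17.7, 10.1]
orientation: [0.002, -0.152, 0.988, -0.0]
force: [-1.0, 0.1, 6.7]
width: 13.4
grip_force: 58.7
time_s: 13.2
ee_pos: [648.9, -18.3, 119.7]
orientation: [0.002, -0.152, 0.988, -0.0]
force: [-0.1, -0.4, -0.3]
width: 13.4
grip_force: 58.8
t 13.2 pos [648.9 -18.3 119.7] head -162.5 w 13.4 | turn z 25.0 offset [177.8 246.3  74.8]
```

```bash
python3 -m crank '{"turn":[[0,0,8],[0,0,8],[0,0,8],[0,0,1],[0,0,0],[0,0,0],[0,0,0],[0,0,0]],"offset":[[0,0,0],[0,0,0],[0,0,0],[0,0,0],[25,35,0],[25,35,0],[25,35,0],[25,35,0]],"grip":[1,1,1,1,1,1,1,1]}'
python3 -m crank '{"turn":[[0,0,0],[0,0,0],[0,0,0],[0,0,0],[0,0,0],[0,0,0],[0,0,0],[0,0,0]],"offset":[[26,36,0],[26,35,0],[26,35,0],[0,0,0],[0,0,0],[0,0,37],[0,0,37],[0,0,0]],"grip":[1,1,1,1,1,1,1,1]}'
python3 -m crank '{"turn":[[0,0,0],[0,0,0],[0,0,0],[0,0,0],[0,0,0],[0,0,0],[0,0,0],[0,0,0]],"offset":[[0,0,0],[0,0,0],[0,0,0],[0,0,0],[0,0,-36],[0,0,-36],[0,0,0],[0,0,0]],"grip":[1,1,0.3,0.3,0.3,0.3,0,0]}'
python3 go.py 454 79 5 30; python3 meas.py peg |grep -v "80[0-9].0\|79[0-9].0"
```

```text
time_s: 14.0
ee_pos: [565.5, 134.8, 116.8]
orientation: [-0.001, 0.064, 0.998, -0.0]
force: [0.3, 0.7, -0.4]
width: 13.4
grip_force: 58.8
time_s: 14.8
ee_pos: [501.8, 245.2, 39.6]
orientation: [-0.003, 0.066, 0.998, -0.003]
force: [-0.9, -0.1, 0.1]
width: 13.5
grip_force: 58.8
time_s: 15.6
ee_pos: [504.1, 249.4, 117.0]
orientation: [0.001, 0.065, 0.998, 0.001]
force: [-0.5, -0.0, -0.8]
width: 42.6
grip_force: 0.0
t 15.6 pos [504.1 249.4 117. ] head 172.5 w 42.6 | turn z -37.5 offset [ 128.9 -122.7  111.5]
scene peg [512.0, 296.0] rect 508 297 74 19 ang 172.6 px [336.0, 271.0]
scene peg [500.0, 263.0] rect 500 263 77 17 ang 9.9 px [330.0, 260.0]
scene peg [501.0, 226.0] rect 497 228 87 38 ang 174.1 px [321.0, 250.0]
scene peg [457.0, 80.0] rect 455 79 76 16 ang 30.6 px [299.0, 208.0]
scene peg [-381.0, -1008.0] rect -396 -1030 470 21 ang 49.7 px [291.0, 17.0]
top peg [-28.0, 680.0] rect -29 684 97 41 ang 49.1 px [44.0, 372.0]
top peg [24.0, 665.0] rect 20 664 322 153 ang 94.5 px [46.0, 355.0]
top peg [457.0, 82.0] rect 454 80 69 16 ang 29.7 px [235.0, 221.0]
top peg [495.0, 241.0] rect 493 243 48 43 ang 93.9 px [186.0, 209.0]
```

Peg C is in the scoop. Now the last one, peg D.

```bash
python3 -m crank '{"turn":[[0,0,-8],[0,0,-8],[0,0,-8],[0,0,-8],[0,0,-5.5],[0,0,0],[0,0,0],[0,0,0]],"offset":[[0,0,0],[0,0,0],[0,0,0],[0,0,0],[0,0,0],[32,-31,0],[32,-31,0],[32,-31,0]],"grip":[0,0,0,0,0,0,0,0]}'
python3 -m crank '{"turn":[[0,0,0],[0,0,0],[0,0,0],[0,0,0],[0,0,0],[0,0,0]],"offset":[[33,-30,0],[0,0,0],[0,0,0],[0,0,0],[0,0,37],[0,0,0]],"grip":[0,0,0,0,0,0]}'
python3 go.py 454 79 5 30
```

```text
time_s: 16.5
ee_pos: [465.3, 119.0, 114.3]
orientation: [-0.001, -0.259, 0.966, 0.0]
force: [1.3, -0.8, 0.3]
width: 42.4
grip_force: 0.0
time_s: 17.1
ee_pos: [451.2, 79.1, 75.7]
orientation: [-0.003, -0.26, 0.966, 0.0]
force: [-1.1, -0.0, -0.1]
width: 42.9
grip_force: 0.0
t 17.1 pos [451.2  79.1  75.7] head -149.8 w 42.9 | turn z 0.2 offset [-2.8 -1.6 70.7]
```

```bash
python3 -m crank '{"turn":[[0,0,0],[0,0,0],[0,0,0],[0,0,0],[0,0,0],[0,0,0],[0,0,0],[0,0,0]],"offset":[[0,0,37],[0,0,34],[0,0,0],[0,0,0],[0,0,0],[0,0,0],[0,0,0],[0,0,0]],"grip":[0,0,0,0,1,1,1,1]}'
python3 -m crank '{"turn":[[0,0,0],[0,0,0],[0,0,0],[0,0,0],[0,0,0],[0,0,0]],"offset":[[0,0,0],[0,0,-30],[0,0,-40],[0,0,-40],[0,0,0],[0,0,0]],"grip":[1,1,1,1,1,1]}'
python3 go.py 512 262 46 172.5
```

```text
time_s: 17.9
ee_pos: [453.7, 76.1, 20.6]
orientation: [-0.0, -0.259, 0.966, -0.003]
force: [0.9, 0.7, -0.7]
width: -0.2
grip_force: 0.0
time_s: 18.5
ee_pos: [454.0, 76.4, 130.8]
orientation: [0.0, -0.259, 0.966, -0.003]
force: [-0.3, 0.5, 0.5]
width: 0.1
grip_force: 0.0
t 18.5 pos [454.   76.4 130.8] head -150.0 w 0.1 | turn z 37.5 offset [-33.5 192.   83.7]
```

```bash
python3 meas.py peg
python3 - <<'E'
from h import *
f=grab('scene','scene1.png');cv2.imwrite('pics/s1.png',cv2.resize(f['pixels'][130:310,190:400],None,fx=3,fy=3))
E
```

```text
scene peg [512.0, 296.0] rect 508 296 73 19 ang 176.5 px [336.0, 271.0]
scene peg [500.0, 263.0] rect 500 263 77 17 ang 9.9 px [330.0, 260.0]
scene peg [501.0, 227.0] rect 498 227 88 37 ang 176.5 px [321.0, 251.0]
scene peg [793.0, -11.0] rect 789 -12 155 60 ang 177.4 px [183.0, 243.0]
scene peg [457.0, 79.0] rect 453 78 72 16 ang 30.6 px [299.0, 208.0]
scene peg [-393.0, -1023.0] rect -393 -1026 481 22 ang 49.7 px [291.0, 17.0]
top peg [20.0, 669.0] rect 20 664 322 153 ang 94.6 px [49.0, 356.0]
top peg [804.0, 10.0] rect 803 10 156 56 ang 176.9 px [255.0, 123.0]
```

View pics/s1.png

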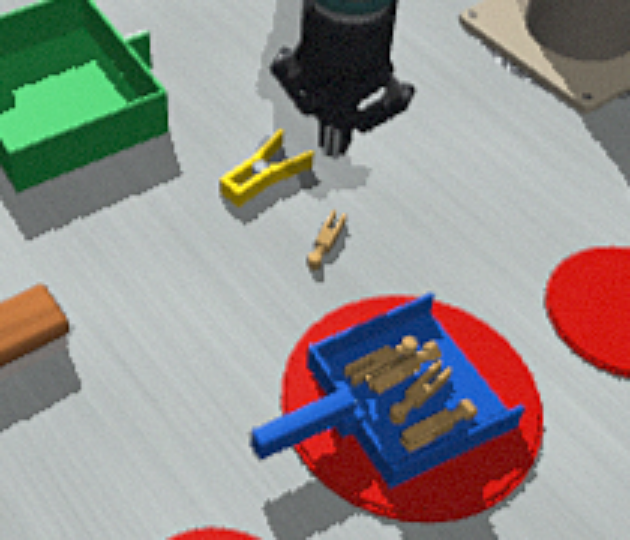

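The crop shows four pegs in the scoop at about (410,390) and peg D unmoved at (328,238). The gripper closed above it because the descent fell short. I'll retry and check z before closing.

```bash
python3 -m crank '{"turn":[[0,0,0],[0,0,0],[0,0,0],[0,0,0],[0,0,0],[0,0,0],[0,0,0],[0,0,0]],"offset":[[0,0,0],[0,-2,0],[0,0,30],[0,0,30],[0,0,25],[0,0,0],[0,0,0],[0,0,0]],"grip":[0,0,0,0,0,0,0,0]}'
python3 go.py 454 79 5 30
```

```text
time_s: 19.45
ee_pos: [455.0, 74.7, 45.8]
orientation: [-0.0, -0.259, 0.966, -0.003]
force: [-0.1, 0.6, -0.1]
width: 42.8
grip_force: 0.0
t 19.4 pos [455.   74.7  45.8] head -150.0 w 42.8 | turn z 0.0 offset [-1.3  4.4 40.8]
```

```bash
python3 -m crank '{"turn":[[0,0,0],[0,0,0],[0,0,0],[0,0,0],[0,0,0],[0,0,0],[0,0,0],[0,0,0]],"offset":[[-1,4,14],[0,0,14],[0,0,13],[0,0,0],[0,0,0],[0,0,0],[0,0,0],[0,0,0]],"grip":[0,0,0,0,0,0,0,0]}'
python3 -m crank '{"turn":[[0,0,0],[0,0,0],[0,0,0],[0,0,0]],"offset":[[0,0,0],[0,0,0],[0,0,0],[0,0,0]],"grip":[1,1,1,1]}'
python3 go.py 454 79 5 30
```

```text
time_s: 20.25
ee_pos: [453.6, 78.3, 4.5]
orientation: [-0.0, -0.259, 0.966, -0.003]
force: [-0.8, 0.5, -0.9]
width: 42.8
grip_force: 0.0
time_s: 20.65
ee_pos: [453.3, 78.2, 4.3]
orientation: [-0.001, -0.259, 0.966, -0.003]
force: [-0.3, 0.3, 6.4]
width: 14.1
grip_force: 59.0
t 20.6 pos [453.3  78.2   4.3] head -150.0 w 14.1 | turn z 0.0 offset [-1.   0.3 -0.7]
```

```bash
python3 -m crank '{"turn":[[0,0,0],[0,0,0],[0,0,0],[0,0,0],[0,0,8],[0,0,8],[0,0,8],[0,0,8]],"offset":[[0,0,-30],[0,0,-40],[0,0,-40],[0,0,0],[0,0,0],[0,0,0],[0,0,0],[0,0,0]],"grip":[1,1,1,1,1,1,1,1]}'
python3 -m crank '{"turn":[[0,0,5.5],[0,0,0],[0,0,0],[0,0,0],[0,0,0],[0,0,0],[0,0,0],[0,0,0]],"offset":[[0,0,0],[-6,38,0],[-6,38,0],[-7,38,0],[-7,38,0],[-7,38,0],[0,0,0],[0,0,0]],"grip":[1,1,1,1,1,1,1,1]}'
python3 go.py 512 262 47 172.5
```

```text
time_s: 21.45
ee_pos: [452.9, 78.6, 113.5]
orientation: [-0.001, 0.02, 1.0, -0.003]
force: [0.3, 0.4, -0.1]
width: 13.9
grip_force: 58.7
time_s: 22.25
ee_pos: [510.0, 263.3, 111.9]
orientation: [-0.001, 0.064, 0.998, -0.003]
force: [-1.2, -0.4, 0.1]
width: 13.8
grip_force: 58.8
t 22.2 pos [510.  263.3 111.9] head 172.6 w 13.8 | turn z 0.1 offset [-2.3 -0.5 64.9]
```

```bash
python3 -m crank '{"turn":[[0,0,0],[0,0,0],[0,0,0],[0,0,0],[0,0,0],[0,0,0],[0,0,0],[0,0,0]],"offset":[[-2,0,33],[0,0,32],[0,0,0],[0,0,0],[0,0,0],[0,0,0],[0,0,0],[0,0,0]],"grip":[1,1,1,1,1,0.4,0.4,0.4]}'
python3 -m crank '{"turn":[[0,0,0],[0,0,0],[0,0,0],[0,0,0],[0,0,0],[0,0,0],[0,0,0],[0,0,0]],"offset":[[0,0,-36],[0,0,-36],[-40,-20,0],[-40,-20,0],[0,0,0],[0,0,0],[0,0,0],[0,0,0]],"grip":[0.4,0.4,0,0,0,0,0,0]}'
python3 go.py 612 244 26 172.5
python3 - <<'E'
from h import *
f=grab('scene');g=grab('top','top2.png');cv2.imwrite('pics/s2.png',np.hstack([cv2.resize(f['pixels'][220:320,270:400],None,fx=3,fy=3),cv2.resize(g['pixels'][150:250,140:270],None,fx=3,fy=3)]))
E
```

```text
time_s: 23.05
ee_pos: [513.2, 262.4, 48.7]
orientation: [0.0, 0.065, 0.998, -0.002]
force: [1.3, 0.0, 0.2]
width: 25.6
grip_force: 0.0
time_s: 23.85
ee_pos: [585.7, 214.0, 120.1]
orientation: [-0.001, 0.064, 0.998, -0.003]
force: [1.0, -0.6, 0.4]
width: 42.5
grip_force: 0.0
t 23.9 pos [585.7 214.  120.1] head 172.6 w 42.5 | turn z 0.1 offset [-22.3  33.7  93.9]
```

View pics/s2.png

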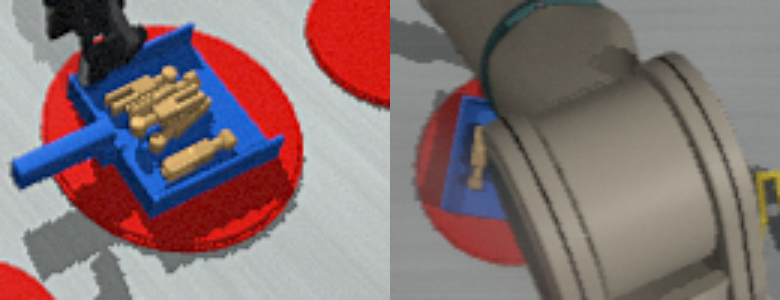

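All five pegs are in the scoop: four around (165,105) and one at (200,155). Now I'll grasp the handle.

```bash
python3 -m crank '{"turn":[[0,0,0],[0,0,0],[0,0,0],[0,0,0],[0,0,0],[0,0,0],[0,0,0],[0,0,0]],"offset":[[-22,34,0],[0,0,0],[0,0,0],[0,0,32],[0,0,32],[0,0,0],[0,0,0],[0,0,0]],"grip":[0,0,0,0,0,0,0,0]}'
python3 go.py 612 244 26 172.5
python3 - <<'E'
from h import *
f=grab('wrist');cv2.imwrite('pics/w1.png',f['pixels'])
E
```

```text
time_s: 24.75
ee_pos: [614.1, 243.5, 57.7]
orientation: [0.001, 0.065, 0.998, -0.002]
force: [-0.1, -0.7, 0.0]
width: 42.6
grip_force: 0.0
t 24.8 pos [614.1 243.5  57.7] head 172.5 w 42.6 | turn z -0.0 offset [ 2.2  0.4 31.7]
```

View pics/w1.png

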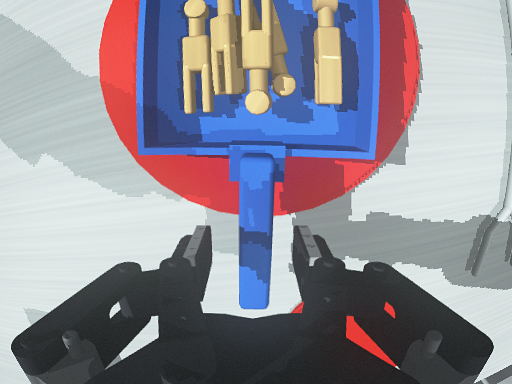

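The wrist view shows the handle centred between the fingers at about (255,235). I'll grip it, lift slowly, and lean the mouth slightly up.

```bash
python3 -m crank '{"turn":[[0,0,0],[0,0,0],[0,0,0],[0,0,0],[0,0,0],[0,0,0],[0,0,0],[0,0,0]],"offset":[[2,0,16],[0,0,16],[0,0,0],[0,0,0],[0,0,0],[0,0,0],[0,0,0],[0,0,0]],"grip":[0,0,0,0,1,1,1,1]}'
python3 -m crank '{"turn":[[0,0,0],[0,2,0],[0,2,0],[0,2,0],[0,0,0],[0,0,0],[0,0,0],[0,0,0]],"offset":[[0,0,-10],[0,0,-15],[0,0,-15],[0,0,-20],[0,0,-25],[0,0,-25],[0,0,-20],[0,0,-10]],"grip":[1,1,1,1,1,1,1,1]}'
python3 -m crank '{"turn":[[0,0,0],[0,0,0],[0,0,0]],"offset":[[0,0,-20],[0,0,-10],[0,0,0]],"grip":[1,1,1]}'
python3 - <<'E'
from h import *
f=grab('scene','scene3.png');g=grab('top','top3.png');cv2.imwrite('pics/s3.png',np.hstack([f['pixels'][100:384,200:456],g['pixels'][60:344,100:356]]))
print(np.round(manip.read_state()['qpos'],2))
E
python3 go.py 711 -275 200
```

```text
time_s: 25.6
ee_pos: [611.9, 243.8, 24.9]
orientation: [0.001, 0.065, 0.998, -0.002]
force: [-0.6, 0.2, 4.6]
width: 17.3
grip_force: 58.8
time_s: 26.4
ee_pos: [622.1, 242.4, 165.3]
orientation: [-0.051, 0.066, 0.997, 0.001]
force: [-0.2, -0.0, -2.8]
width: 17.4
grip_force: 58.6
time_s: 26.7
ee_pos: [625.2, 242.5, 194.3]
orientation: [-0.051, 0.066, 0.997, 0.001]
force: [0.8, 0.5, -3.2]
width: 17.3
grip_force: 58.5
[-0.19  0.77 -0.37  1.38  0.22  1.13  0.86]
t 26.8 pos [623.9 242.  192.4] head 172.5 w 17.6 | turn z 0 offset [-152.4 -501.3  -20.5]
```

View pics/s3.png

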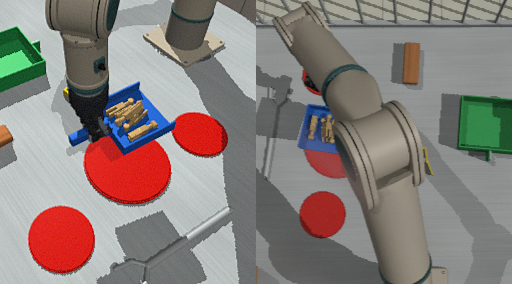

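All five pegs are still in the lifted scoop, at (130,118) in the left half. Carrying it over slowly.

```bash
Z='[0,0,0]'; python3 -m crank '{"turn":[[0,0,0],[0,0,0],[0,0,0],[0,0,0],[0,0,0],[0,0,0],[0,0,0],[0,0,0]],"offset":[[-2,-8,0],[-4,-14,-1],[-6,-20,-1],[-6,-20,-1],[-6,-20,-1],[-6,-20,-1],[-6,-20,-1],[-6,-20,-1]],"grip":[1,1,1,1,1,1,1,1]}'
python3 -m crank '{"turn":[[0,0,0],[0,0,0],[0,0,0],[0,0,0],[0,0,0],[0,0,0],[0,0,0],[0,0,0]],"offset":[[-6,-20,-1],[-6,-20,-1],[-6,-20,-1],[-6,-20,-1],[-6,-20,-1],[-6,-20,-1],[-6,-20,-1],[-6,-20,-1]],"grip":[1,1,1,1,1,1,1,1]}'
python3 -m crank '{"turn":[[0,0,0],[0,0,0],[0,0,0],[0,0,0],[0,0,0],[0,0,0],[0,0,0],[0,0,0]],"offset":[[-6,-20,-1],[-6,-20,-1],[-6,-20,-1],[-6,-20,-1],[-6,-20,-1],[-6,-20,-1],[-6,-20,-1],[-6,-20,-1]],"grip":[1,1,1,1,1,1,1,1]}'
python3 -m crank '{"turn":[[0,0,0],[0,0,0],[0,0,0],[0,0,0],[0,0,0]],"offset":[[-6,-20,0],[-4,-14,0],[-3,-5,0],[0,0,0],[0,0,0]],"grip":[1,1,1,1,1]}'
python3 go.py 711 -275 200
python3 - <<'E'
from h import *
for n in('scene','top'):
    f=grab(n,n+'4.png')
    hsv=cv2.cvtColor(f['pixels'],cv2.COLOR_BGR2HSV)
    m=cv2.inRange(hsv,(0,150,50),(7,255,255))
    for c in cv2.findContours(m,cv2.RETR_EXTERNAL,cv2.CHAIN_APPROX_NONE)[0]:
        if len(c)<60: continue
        w=np.array([onz(f,*p[0],10)[:2] for p in c]);A=np.c_[2*w,np.ones(len(w))];s=np.linalg.lstsq(A,(w**2).sum(1),rcond=None)[0]
        print(n,'lid',s[:2].round(1),np.sqrt(s[2]+s[0]**2+s[1]**2).round(1),cv2.minEnclosingCircle(w.astype(np.float32)))
E
```

```text
time_s: 27.6
ee_pos: [648.1, 93.2, 196.1]
orientation: [-0.053, 0.066, 0.996, 0.0]
force: [0.9, -0.1, -2.5]
width: 16.9
grip_force: 58.6
time_s: 28.4
ee_pos: [675.7, -70.6, 200.5]
orientation: [-0.052, 0.065, 0.996, 0.001]
force: [0.5, 0.7, -2.2]
width: 17.3
grip_force: 58.5
time_s: 29.2
ee_pos: [702.8, -235.6, 204.3]
orientation: [-0.052, 0.065, 0.996, 0.001]
force: [0.0, 0.6, -2.2]
width: 16.6
grip_force: 58.6
time_s: 29.7
ee_pos: [710.6, -272.6, 203.1]
orientation: [-0.052, 0.065, 0.997, 0.001]
force: [0.2, 0.3, -3.0]
width: 17.0
grip_force: 58.6
t 29.7 pos [ 710.6 -272.6  203.1] head 172.6 w 17.0 | turn z 0 offset [-1.  -2.4  3. ]
scene lid [765.4 324.7] 74.0 ((765.5846557617188, 325.1198425292969), 75.59170532226562)
scene lid [513.1 265.9] 111.7 ((513.3866577148438, 265.8791198730469), 113.67343139648438)
scene lid [282.1 310. ] 73.3 ((282.67108154296875, 310.2848205566406), 75.93341064453125)
top lid [274.4 306.4] 72.8 ((274.11346435546875, 306.6841125488281), 74.66732025146484)
top lid [510.7 263. ] 108.2 ((507.8802490234375, 262.4676818847656), 112.7369384765625)
top lid [759.5 320.5] 73.0 ((759.2984008789062, 320.12017822265625), 75.1673583984375)
```

```bash
python3 -m crank '{"turn":[[0,0,0],[0,0,0],[0,-4,0],[0,-4,0],[0,-4,0],[0,-4,0],[0,-4,0],[0,-4,0]],"offset":[[0,-2,12],[0,0,12],[0,0,0],[0,0,0],[0,0,0],[0,0,0],[0,0,0],[0,0,0]],"grip":[1,1,1,1,1,1,1,1]}'
python3 -m crank '{"turn":[[0,-4,0],[0,-4,0],[0,-4,0],[0,-4,0],[0,-4,0],[0,-2,0],[0,0,0],[0,0,0]],"offset":[[0,0,0],[0,0,0],[0,0,0],[0,0,0],[0,0,0],[0,0,0],[0,0,0],[0,0,0]],"grip":[1,1,1,1,1,1,1,1]}'
python3 -m crank '{"turn":[[0,0,0],[0,0,0],[0,0,0],[0,0,0],[0,0,0],[0,0,0],[0,0,0],[0,0,0]],"offset":[[0,0,0],[0,0,0],[0,0,0],[0,0,0],[0,0,0],[0,0,0],[0,0,0],[0,0,0]],"grip":[1,1,1,1,1,1,1,1]}'
python3 - <<'E'
from h import *
f=grab('scene','scene5.png');g=grab('wrist');cv2.imwrite('pics/s5.png',np.hstack([cv2.resize(f['pixels'][80:230,130:280],(384,384)),cv2.resize(g['pixels'],(416,312))[:,:] if 0 else cv2.copyMakeBorder(cv2.resize(g['pixels'],(416,312)),0,72,0,0,0)]))
print(np.round(manip.read_state()['qpos'],2))
E
```

```text
time_s: 30.6
ee_pos: [706.3, -275.7, 178.3]
orientation: [0.156, 0.064, 0.986, -0.013]
force: [0.9, -0.7, -2.5]
width: 17.0
grip_force: 58.6
time_s: 31.4
ee_pos: [700.5, -279.9, 171.9]
orientation: [0.281, 0.063, 0.957, -0.027]
force: [0.3, -0.4, -1.6]
width: 17.2
grip_force: 59.9
time_s: 32.2
ee_pos: [701.5, -279.8, 173.0]
orientation: [0.282, 0.063, 0.957, -0.027]
force: [0.1, 0.3, -2.3]
width: 17.2
grip_force: 60.0
[ 0.76  0.73 -0.57  1.84  1.24  0.24  0.7 ]
```

View pics/s5.png

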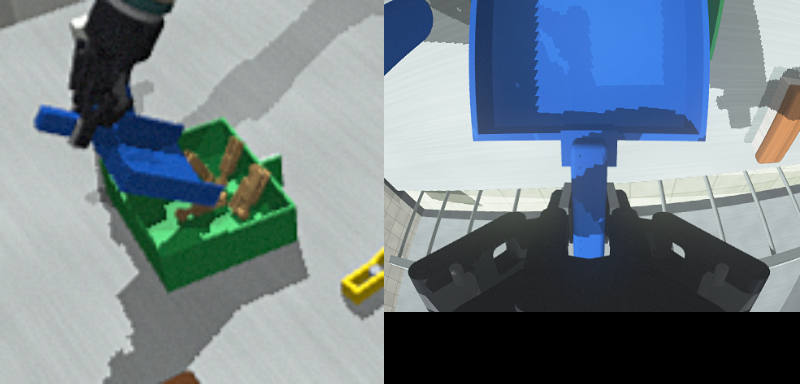

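The left half shows the pegs in the caddy at about (225,185), and the wrist view shows the scoop empty. I'll raise it, level it and take it back.

```bash
python3 -m crank '{"turn":[[0,0,0],[0,0,0],[0,0,0],[0,0,0],[0,0,0],[0,0,0],[0,0,0],[0,0,0]],"offset":[[-6,0,-8],[-11,0,-17],[-11,0,-17],[-11,0,-17],[-11,0,-17],[0,0,0],[0,0,0],[0,0,0]],"grip":[1,1,1,1,1,1,1,1]}'
python3 -m crank '{"turn":[[0,4,0],[0,4,0],[0,4,0],[0,4,0],[0,4,0],[0,4,0],[0,4,0],[0,4,0]],"offset":[[0,0,0],[0,0,0],[0,0,0],[0,0,0],[0,0,0],[0,0,0],[0,0,0],[0,0,0]],"grip":[1,1,1,1,1,1,1,1]}'
python3 -m crank '{"turn":[[0,0,0],[0,0,0]],"offset":[[0,0,0],[0,0,0]],"grip":[1,1]}'
python3 - <<'E'
from workcell import manip
import numpy as np
from scipy.spatial.transform import Rotation as Ro
q=manip.read_state()['orientation'];print(Ro.from_quat([q[1],q[2],q[3],q[0]]).as_matrix().round(3))
E
python3 go.py 618 249 200
python3 - <<'E'
from h import *
f=grab('scene','scene6.png');g=grab('top','top6.png');cv2.imwrite('pics/s6.png',np.hstack([cv2.resize(f['pixels'][60:250,100:290],(400,400)),cv2.resize(g['pixels'][120:250,250:380],(400,400))]))
E
```

```text
time_s: 33.1
ee_pos: [701.2, -278.7, 261.9]
orientation: [0.28, 0.063, 0.957, -0.027]
force: [0.1, 0.2, -2.3]
width: 17.2
grip_force: 59.9
time_s: 33.9
ee_pos: [702.3, -278.5, 262.4]
orientation: [0.005, 0.068, 0.998, -0.009]
force: [0.8, -0.7, -2.3]
width: 17.5
grip_force: 59.8
time_s: 34.1
ee_pos: [702.5, -277.8, 262.2]
orientation: [0.007, 0.068, 0.998, -0.009]
force: [-0.0, 0.6, -1.0]
width: 17.1
grip_force: 59.9
[[-0.991  0.135  0.013]
 [ 0.135  0.991 -0.019]
 [-0.015 -0.017 -1.   ]]
t 34.1 pos [ 702.5 -277.8  262.2] head 172.2 w 17.1 | turn z 0 offset [155.8 511.5  51.2]
```

View pics/s6.png

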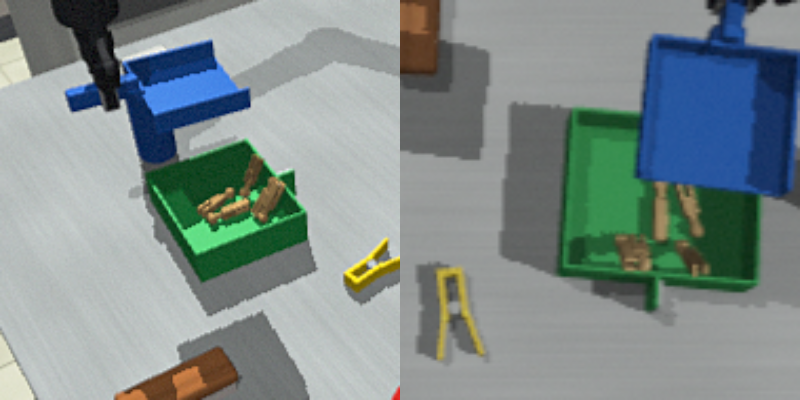

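The caddy holds all the pegs and the scoop is empty. Returning it to the lid.

```bash
python3 -m crank '{"turn":[[0,0,0],[0,0,0],[0,0,0],[0,0,0],[0,0,0],[0,0,0],[0,0,0],[0,0,0]],"offset":[[5,17,0],[9,30,0],[11,36,4],[11,36,4],[11,36,4],[11,36,4],[11,36,4],[11,36,4]],"grip":[1,1,1,1,1,1,1,1]}'
python3 -m crank '{"turn":[[0,0,0],[0,0,0],[0,0,0],[0,0,0],[0,0,0],[0,0,0],[0,0,0],[0,0,0]],"offset":[[11,36,4],[11,36,4],[11,36,4],[11,36,4],[11,36,4],[11,36,4],[9,30,4],[1,2,4]],"grip":[1,1,1,1,1,1,1,1]}'
python3 -m crank '{"turn":[[0,-0.8,0],[1,0,0],[0,0,0],[0,0,0]],"offset":[[0,0,0],[0,0,0],[0,0,0],[0,0,0]],"grip":[1,1,1,1]}'
python3 go.py 617 249 26 172.3
python3 - <<'E'
from h import *
from scipy.spatial.transform import Rotation as Ro
q=manip.read_state()['orientation'];print(Ro.from_quat([q[1],q[2],q[3],q[0]]).as_matrix().round(3))
E
```

```text
time_s: 35.0
ee_pos: [658.3, -7.1, 234.4]
orientation: [0.008, 0.069, 0.998, -0.009]
force: [0.1, -0.6, -2.1]
width: 17.1
grip_force: 59.9
time_s: 35.8
ee_pos: [615.4, 253.8, 197.7]
orientation: [0.007, 0.065, 0.998, -0.006]
force: [-0.8, 0.9, -2.0]
width: 17.4
grip_force: 59.9
time_s: 36.2
ee_pos: [618.7, 246.8, 197.2]
orientation: [0.014, 0.069, 0.997, -0.018]
force: [0.3, -0.2, -2.3]
width: 17.4
grip_force: 59.9
t 36.2 pos [618.7 246.8 197.2] head 172.1 w 17.4 | turn z -0.2 offset [  7.1   7.9 170.8]
[[-0.99   0.138  0.025]
 [ 0.137  0.99  -0.038]
 [-0.03  -0.035 -0.999]]
```

```bash
python3 -m crank '{"turn":[[-2,1.7,0],[0,0,0],[0,0,0],[0,0,0]],"offset":[[0,0,0],[0,0,0],[0,0,0],[0,0,0]],"grip":[1,1,1,1]}'
python3 go.py 617 249 36 172.3
python3 - <<'E'
from h import *
from scipy.spatial.transform import Rotation as Ro
q=manip.read_state()['orientation'];print(Ro.from_quat([q[1],q[2],q[3],q[0]]).as_matrix().round(3))
E
```

```text
time_s: 36.6
ee_pos: [617.9, 247.9, 196.9]
orientation: [0.0, 0.068, 0.998, 0.0]
force: [0.4, 0.2, -3.2]
width: 17.2
grip_force: 59.9
t 36.6 pos [617.9 247.9 196.9] head 172.2 w 17.2 | turn z -0.1 offset [  1.1   0.9 160.9]
[[-0.991  0.136  0.   ]
 [ 0.136  0.991  0.   ]
 [-0.     0.    -1.   ]]
```

```bash
python3 -m crank '{"turn":[[0,0,0],[0,0,0],[0,0,0],[0,0,0],[0,0,0],[0,0,0],[0,0,0],[0,0,0]],"offset":[[1,1,30],[0,0,35],[0,0,35],[0,0,30],[0,0,20],[0,0,8],[0,0,0],[0,0,0]],"grip":[1,1,1,1,1,1,1,1]}'
python3 go.py 617 249 25
python3 - <<'E'
from h import *
f=grab('scene');cv2.imwrite('pics/s7.png',cv2.resize(f['pixels'][200:340,250:410],(720,600)))
E
```

```text
time_s: 37.4
ee_pos: [618.0, 250.1, 40.2]
orientation: [0.001, 0.068, 0.998, 0.001]
force: [-0.8, -0.2, -1.2]
width: 17.2
grip_force: 59.8
t 37.4 pos [618.  250.1  40.2] head 172.2 w 17.2 | turn z 0 offset [ 0.9 -1.2 15.2]
```

View pics/s7.png

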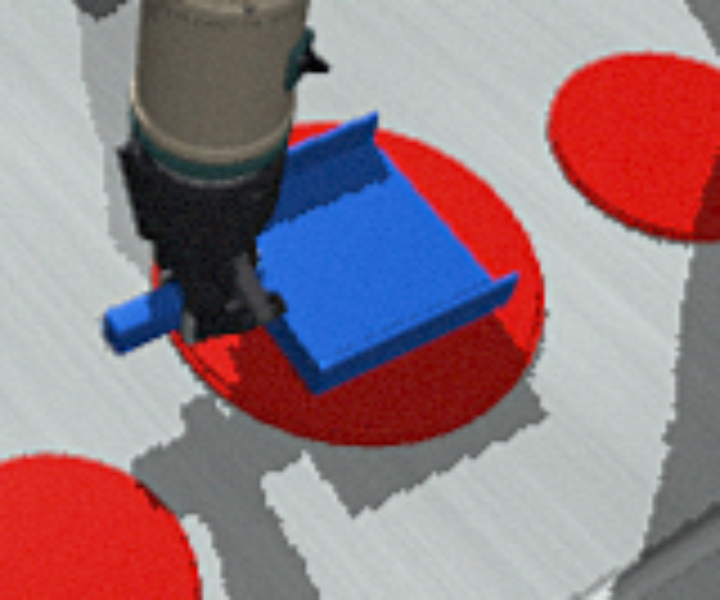

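The scoop hovers level and empty over the middle of the lid, with its mouth edge around (435,210). I'll set it down and release.

```bash
python3 -m crank '{"turn":[[0,0,0],[0,0,0],[0,0,0],[0,0,0],[0,0,0],[0,0,0],[0,0,0]],"offset":[[0,0,5],[0,0,5],[0,0,3],[0,0,2],[0,0,0],[0,0,0],[0,0,0]],"grip":[1,1,1,1,1,1,1]}'
python3 -m crank '{"turn":[[0,0,0],[0,0,0],[0,0,0],[0,0,0],[0,0,0],[0,0,0],[0,0,0]],"offset":[[0,0,0],[0,0,0],[0,0,0],[0,0,-30],[0,0,-40],[0,0,-40],[0,0,0]],"grip":[0.1,0.1,0.1,0.1,0,-0.4,-0.5]}'
python3 go.py 416 -36 100 187
```

```text
time_s: 38.15
ee_pos: [617.2, 248.9, 24.8]
orientation: [0.0, 0.068, 0.998, -0.0]
force: [-0.7, -1.0, 5.5]
width: 17.5
grip_force: 60.9
time_s: 38.85
ee_pos: [620.0, 252.0, 139.9]
orientation: [0.004, 0.068, 0.998, 0.003]
force: [-0.1, 0.8, 0.2]
width: 64.1
grip_force: 0.0
t 38.9 pos [620.  252.  139.9] head 172.2 w 64.1 | turn z -14.8 offset [ 237.9 -261.3   36.1]
```

```bash
python3 -m crank '{"turn":[[0,0,-7.5],[0,0,-7.5],[0,0,0],[0,0,0],[0,0,0],[0,0,0],[0,0,0],[0,0,0]],"offset":[[0,0,0],[0,0,0],[29,-32,0],[30,-33,0],[30,-33,0],[30,-33,0],[30,-33,0],[30,-33,0]],"grip":[-0.5,-0.5,-0.5,-0.5,-0.5,-0.5,-0.5,-0.5]}'
python3 -m crank '{"turn":[[0,0,0],[0,0,0],[0,0,0],[0,0,0],[0,0,0],[0,0,0]],"offset":[[30,-33,0],[30,-33,0],[0,0,30],[0,0,30],[0,0,0],[0,0,0]],"grip":[-0.5,-0.5,-0.5,-0.5,-0.5,-0.5]}'
python3 go.py 417 -35 6 187.2
python3 meas.py clip
python3 - <<'E'
from h import *
f=grab('wrist','w2.png')
E
```

```text
time_s: 39.65
ee_pos: [462.8, 29.9, 133.3]
orientation: [-0.0, -0.063, 0.998, 0.0]
force: [1.1, -1.1, 1.2]
width: 64.3
grip_force: 0.0
time_s: 40.25
ee_pos: [412.8, -41.0, 73.7]
orientation: [-0.0, -0.063, 0.998, 0.001]
force: [0.1, 1.0, -0.6]
width: 64.0
grip_force: 0.0
t 40.2 pos [412.8 -41.   73.7] head -172.7 w 64.0 | turn z 0.1 offset [-5.   5.3 67.7]
scene clip [456.0, -27.0] rect 451 -32 107 60 ang 4.3 px [278.0, 186.0]
```

View pics/w2.png

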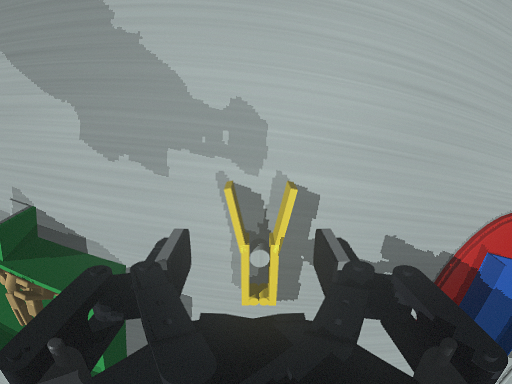

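The wrist view shows the clip at (260,245) with its handles at the top (-x) and jaws at the bottom. It's about 5 mm to the right of the finger centre, which matches the computed offset.

```bash
python3 -m crank '{"turn":[[0,0,0],[0,0,0],[0,0,0],[0,0,0],[0,0,0],[0,0,0],[0,0,0]],"offset":[[-4,5,0],[0,0,25],[0,0,25],[0,0,18],[0,0,0],[0,0,0],[0,0,0]],"grip":[-0.5,-0.5,-0.5,-0.5,-0.5,-0.5,-0.5]}'
python3 go.py 417 -35 6 187.2
```

```text
time_s: 41.1
ee_pos: [417.1, -35.9, 6.6]
orientation: [0.001, -0.063, 0.998, 0.0]
force: [0.3, -0.4, -0.9]
width: 64.0
grip_force: 0.0
t 41.1 pos [417.1 -35.9   6.6] head -172.8 w 64.0 | turn z -0.0 offset [-0.   0.9  0.6]
```

```bash
python3 -m crank '{"turn":[[0,0,0],[0,0,0],[0,0,0],[0,0,0],[0,0,0],[0,0,0],[0,0,0]],"offset":[[0,0,0],[0,0,0],[0,0,0],[0,0,0],[0,0,0],[0,0,0],[0,0,0]],"grip":[1,1,1,1,1,1,1]}'
python3 -m crank '{"turn":[[0,0,0],[0,0,0],[0,0,0],[0,0,0],[0,0,0],[0,0,6],[0,0,6.4],[0,0,0]],"offset":[[0,0,-10],[0,0,-30],[0,0,-40],[0,0,-15],[0,0,0],[0,0,0],[0,0,0],[0,0,0]],"grip":[1,1,1,1,1,1,1,1]}'
python3 go.py 350 -236.5 100 174.6
python3 - <<'E'
from h import *
f=dict(np.load('pics/scene6.png.npz'));g=dict(np.load('pics/top6.png.npz'))
# triangulated check of ear edge: predicted pixels
for p in((443.7,-245.5,55),(475,-248.5,55),(443.7,-245.5,30)):print(proj(f,p).round(1),proj(g,p).round(1))
for f,z in((f,'s'),(g,'t')):
    hsv=cv2.cvtColor(f['pixels'],cv2.COLOR_BGR2HSV);m=cv2.inRange(hsv,(45,120,30),(80,255,255))
    p=proj(f,(443.7,-245.5,55)).astype(int);x,y=p
    print(z);print('\n'.join(''.join('#' if v else '.' for v in r) for r in m[y-14:y+12,x-16:x+14]))
E
```

```text
time_s: 41.8
ee_pos: [417.0, -35.7, 7.1]
orientation: [0.001, -0.063, 0.998, 0.0]
force: [-1.8, 0.2, 13.5]
width: 23.8
grip_force: 58.7
time_s: 42.6
ee_pos: [415.9, -36.6, 100.3]
orientation: [-0.0, 0.046, 0.999, -0.0]
force: [-1.2, -0.9, -0.2]
width: 23.3
grip_force: 59.4
t 42.6 pos [415.9 -36.6 100.3] head 174.7 w 23.3 | turn z 0.1 offset [  46.7 -205.2    0.3]
[240.8 139.1] [333.4 220.6]
[232.5 142.1] [333.9 211.2]
[241.2 144.8] [331.8 221.5]
s
..............................
..............................
..............................
..............................
..............................
..............................
..............................
..............................
..............................
..............................
..............................
..............................
.##...........................
.##...........................
.###..........................
#####.........................
######........................
#######.....####..............
################..............
###......#######..............
###......#######............
[... 265 characters left out ...]
################..
##############################
.....############..###########
.............####...##########
.............####.............
.............####.............
.............####.............
..............###.............
.............###..............
.............####.............
.............###..............
.............##...............
..............................
..............................
..............................
..............................
..............................
..............................
..............................
..............................
..............................
..............................
..............................
```

```bash
python3 -m crank '{"turn":[[0,0,0],[0,0,0],[0,0,0],[0,0,0],[0,0,0],[0,0,0],[0,0,0],[0,0,0]],"offset":[[9,-41,0],[9,-41,0],[10,-41,0],[9,-41,0],[10,-41,0],[0,0,0],[0,0,0],[0,0,0]],"grip":[1,1,1,1,1,1,1,1]}'
python3 -m crank '{"turn":[[0,0,0],[0,0,0],[0,0,0],[0,0,0],[0,0,0],[0,0,0],[0,0,0]],"offset":[[0,0,25],[0,0,25],[0,0,24],[0,0,0],[0,0,0],[0,0,0],[0,0,0]],"grip":[1,1,1,1,1,1,1]}'
python3 go.py 350 -236.5 25 174.6
python3 - <<'E'
from h import *
f=grab('wrist','w3.png');cv2.imwrite('pics/w3b.png',cv2.resize(f['pixels'][220:384,160:360],None,fx=3,fy=3))
g=grab('top','top7.png')
print(f['camera_matrix'],f['world_to_cam'])
E
```

```text
time_s: 43.4
ee_pos: [351.2, -235.0, 100.4]
orientation: [0.0, 0.044, 0.999, 0.001]
force: [0.2, 0.8, -0.3]
width: 23.5
grip_force: 59.4
time_s: 44.1
ee_pos: [351.6, -236.1, 27.5]
orientation: [0.001, 0.045, 0.999, -0.0]
force: [-0.7, 0.6, -0.5]
width: 23.1
grip_force: 59.4
t 44.1 pos [ 351.6 -236.1   27.5] head 174.8 w 23.1 | turn z 0.2 offset [ 1.6 -0.5  2.5]
[[297.31863964   0.         251.87443377]
 [  0.         297.31863964 189.09883825]
 [  0.           0.           1.        ]] [[ 9.03485898e-02  9.95909853e-01  8.34491931e-04  2.03240344e+02]
 [ 9.59187375e-01 -8.72425201e-02  2.68976433e-01 -3.38176621e+02]
 [ 2.67949083e-01 -2.35012073e-02 -9.63146397e-01  8.32476052e+01]
 [ 0.00000000e+00  0.00000000e+00  0.00000000e+00  1.00000000e+00]]
```

View pics/w3b.png

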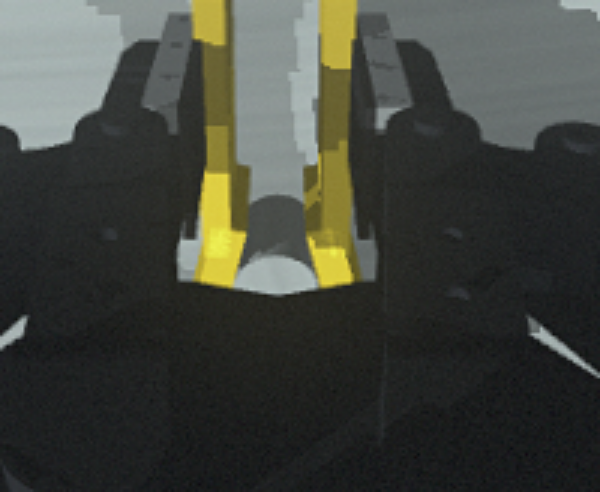

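The wrist view shows the held clip centred on the tool axis, column 252 of the frame (principal point 252), but the gripper hides the jaw side. I'll rise and pass the camera over the ear to measure it.

```bash
python3 -m crank '{"turn":[[0,0,0],[0,0,0],[0,0,0],[0,0,0],[0,0,0],[0,0,0],[0,0,0],[0,0,0]],"offset":[[0,0,-28],[0,0,-28],[0,0,-28],[-33,0,0],[-33,0,0],[-33,0,0],[-34,0,0],[0,0,0]],"grip":[1,1,1,1,1,1,1,1]}'
python3 -m crank '{"turn":[[0,0,0],[0,0,0],[0,0,0],[0,0,0]],"offset":[[0,0,0],[0,0,0],[0,0,0],[0,0,0]],"grip":[1,1,1,1]}'
cat > wr.py <<'E'
from h import *
def wray(f,u,v,z):
    K=np.array(f['camera_matrix']);T=np.array(f['world_to_cam']);R=T[:3,:3];C=-R.T@T[:3,3]
    a=np.array([u-K[0,2],v-K[1,2]])/K[0,0];r=np.linalg.norm(a);d=np.array([*(a/r*np.sin(r)),np.cos(r)]) if r>1e-9 else np.array([0,0,1.])
    d=R.T@d;return C+d*(z-C[2])/d[2]
E
python3 - <<'E'
from wr import *
f=grab('wrist','w4.png');print(manip.read_state()['ee_pos'].round(1))
cv2.imwrite('pics/w4b.png',cv2.resize(f['pixels'],(800,600)))
E
```

```text
time_s: 45.0
ee_pos: [488.5, -248.0, 111.5]
orientation: [0.003, 0.045, 0.999, 0.001]
force: [-0.4, 0.6, -0.9]
width: 23.6
grip_force: 59.4
time_s: 45.4
ee_pos: [482.4, -248.6, 110.6]
orientation: [-0.0, 0.046, 0.999, 0.0]
force: [-0.3, 0.3, -0.9]
width: 23.5
grip_force: 59.4
[ 482.6 -248.5  110.6]
```

View pics/w4b.png

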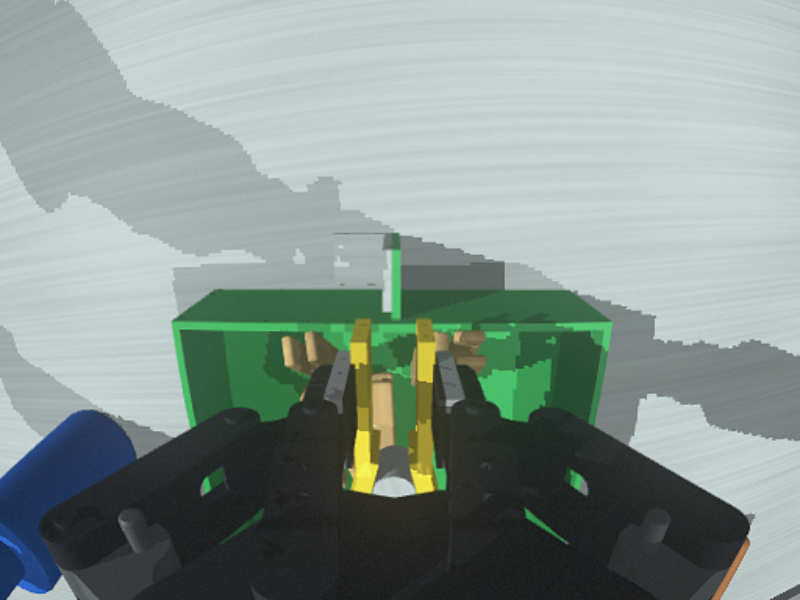

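The picture shows the strap and ear side by side at columns 383-401, with their joint at about column 391. The free upper edge is at row 248 and the wall top at row 323, with corners at (173,323) and (612,323). The pegs are inside the caddy.

Run:
```python
from wr import *
f=dict(np.load('pics/w4.png.npz'));s=512/800
for n,u,v,z in(('edge joint',391,249,55),('wall joint',391.5,312,55),('strapL',383,249,55),('earR',401,249,55),('cornL',173,324,60),('cornR',612,324,60)):
    print(n,wray(f,u*s,v*s,z)[:2].round(1))
a=f['pixels'][154:164,240:262];print(cv2.cvtColor(a,cv2.COLOR_BGR2HSV)[2:9:3].tolist())
```

```text
edge joint [ 448.8 -246.3]
wall joint [ 477.3 -248.8]
strapL [ 448.5 -249.8]
earR [ 449.2 -242. ]
cornL [ 472.8 -353.5]
cornR [ 492.  -144.2]
[[[88, 20, 181], [88, 17, 181], [85, 18, 180], [88, 18, 182], [85, 18, 173], [90, 17, 136], [81, 22, 115], [86, 15, 116], [90, 13, 114], [90, 13, 117], [70, 53, 111], [68, 95, 107], [68, 93, 110], [69, 97, 108], [67, 93, 99], [69, 91, 106], [75, 31, 130], [90, 19, 135], [90, 15, 135], [82, 20, 138], [93, 17, 135], [84, 19, 135]], [[90, 16, 180], [85, 18, 180], [88, 17, 181], [87, 15, 182], [87, 14, 159], [90, 18, 128], [86, 16, 127], [87, 19, 136], [90, 15, 140], [90, 15, 138], [72, 55, 134], [69, 111, 131], [67, 119, 129], [67, 115, 131], [68, 116, 128], [68, 120, 127], [72, 52, 133], [85, 21, 133], [86, 16, 131], [87, 19, 132], [87, 20, 129], [87, 19, 133]], [[83, 17, 177], [83, 17, 176], [83, 19, 179], [82, 16, 176], [93, 17, 177], [90, 16, 177], [88, 19, 175], [86, 18, 201], [90, 15, 215], [98, 14, 215], [71, 66, 205], [68, 134, 198], [68, 144, 195], [68, 141, 197], [68, 141, 197], [68, 145, 200], [69, 89, 166], [82, 21, 133], [90, 14, 130], [84, 19, 132], [86, 15, 132], [81, 19, 132]]]
```

```bash
python3 -m crank '{"turn":[[0,0,0],[0,0,0],[0,0,0],[0,0,0],[0,0,0],[0,0,0],[0,0,0],[0,0,0]],"offset":[[32,0,0],[32,0,0],[32,0,0],[32,0,0],[0,0,0],[0,0,0],[0,0,0],[0,0,0]],"grip":[1,1,1,1,1,1,1,1]}'
python3 go.py 354 -237.6 25 174.8
```

```text
time_s: 46.25
ee_pos: [357.2, -236.6, 110.7]
orientation: [0.001, 0.045, 0.999, 0.0]
force: [-0.4, 0.3, -0.7]
width: 23.8
grip_force: 59.4
t 46.2 pos [ 357.2 -236.6  110.7] head 174.8 w 23.8 | turn z 0.0 offset [ 3.2 -1.3 85.7]
```

```bash
python3 -m crank '{"turn":[[0,0,0],[0,0,0],[0,0,0],[0,0,0],[0,0,0],[0,0,0],[0,0,0],[0,0,0]],"offset":[[2,-1,28],[0,0,28],[0,0,28],[0,0,0],[0,0,0],[0,0,0],[0,0,0],[0,0,0]],"grip":[1,1,1,1,1,1,1,1]}'
python3 go.py 389 -240.8 25 174.8
```

```text
time_s: 47.05
ee_pos: [354.2, -237.8, 27.4]
orientation: [0.001, 0.046, 0.999, -0.0]
force: [-0.4, 0.6, -0.5]
width: 23.3
grip_force: 59.4
t 47.0 pos [ 354.2 -237.8   27.4] head 174.8 w 23.3 | turn z -0.0 offset [-34.9   0.2   2.4]
```

Slide on, then check the force before releasing.

```bash
python3 -m crank '{"turn":[[0,0,0],[0,0,0],[0,0,0],[0,0,0],[0,0,0],[0,0,0],[0,0,0],[0,0,0]],"offset":[[-8,0,0],[-9,0,1],[-9,0,0],[-9,0,0],[0,0,0],[0,0,0],[0,0,0],[0,0,0]],"grip":[1,1,1,1,1,1,1,1]}'
python3 go.py 389 -240.8 25 174.8
python3 - <<'E'
from h import *
f=grab('scene');cv2.imwrite('pics/s8.png',cv2.resize(f['pixels'][110:200,195:315],(800,600),interpolation=2))
E
```

```text
time_s: 47.85
ee_pos: [388.0, -240.5, 25.5]
orientation: [-0.0, 0.046, 0.999, 0.0]
force: [-0.4, -0.3, -0.7]
width: 23.5
grip_force: 59.4
t 47.9 pos [ 388.  -240.5   25.5] head 174.8 w 23.5 | turn z -0.0 offset [-1.  -0.2  0.5]
```

View pics/s8.png

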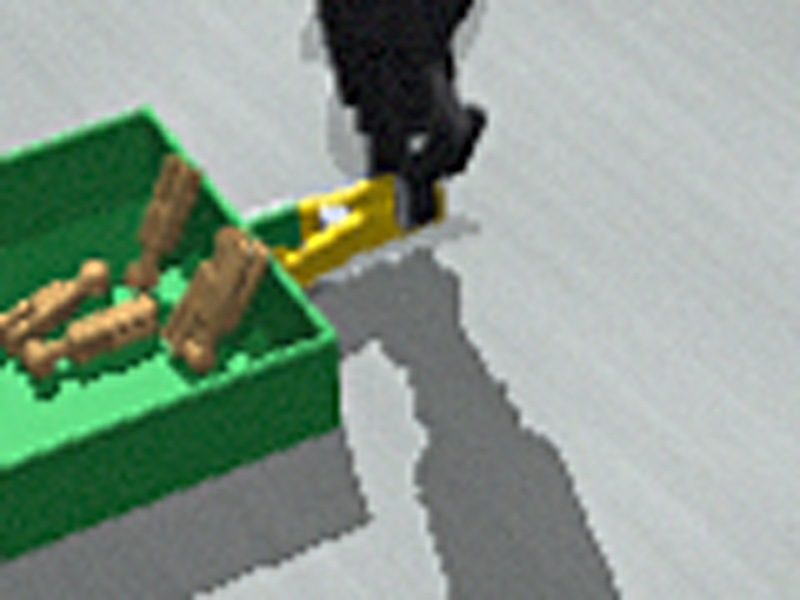

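The crop shows the jaws either side of the ear at (300,220). Only air touches them, with force near 0. Release, lift clear, and measure where the clip stays.

```bash
python3 -m crank '{"turn":[[0,0,0],[0,0,0],[0,0,0],[0,0,0],[0,0,0],[0,0,0]],"offset":[[0,0,0],[0,0,0],[0,0,0],[0,0,0],[0,0,0],[0,0,0]],"grip":[0,-0.4,-0.4,-0.4,-0.4,-0.4]}'
python3 -m crank '{"turn":[[0,0,0],[0,0,0],[0,0,0],[0,0,0],[0,0,0],[0,0,0],[0,0,0],[0,0,0]],"offset":[[0,0,-15],[0,0,-25],[0,0,-40],[0,0,-40],[-40,0,0],[-40,0,0],[0,0,0],[0,0,0]],"grip":[-0.4,-0.4,-0.4,-0.4,-0.4,-0.4,-0.4,-0.4]}'
cat > chk.py <<'E'
from wr import *
f=grab('wrist','w5.png');hsv=cv2.cvtColor(f['pixels'],cv2.COLOR_BGR2HSV)
m=cv2.inRange(hsv,(22,150,60),(34,255,255))
ys,xs=np.nonzero(m);print(len(xs),'px box',xs.min(),xs.max(),ys.min(),ys.max())
w=np.array([wray(f,x,y,38)[:2] for x,y in zip(xs,ys)])-[565.2+4,-257]
c,s=np.cos(np.radians(-5.3)),np.sin(np.radians(-5.3));l=w@np.array([[c,-s],[s,c]])
print('clip in caddy frame (z=38): x',l[:,0].min().round(),l[:,0].max().round(),'y',l[:,1].min().round(),l[:,1].max().round())
for a in range(-190,-95,10):
    k=abs(l[:,0]-a)<5
    if k.any():print(a,l[k,1].min().round(1),l[k,1].max().round(1))
E
python3 chk.py; python3 meas.py clip peg | grep -v nothing; python3 go.py 400 0 200
```

```text
time_s: 48.5
ee_pos: [388.6, -240.5, 25.5]
orientation: [-0.0, 0.045, 0.999, 0.0]
force: [0.5, 0.6, -0.8]
width: 59.3
grip_force: 0.0
time_s: 49.3
ee_pos: [468.3, -247.4, 145.2]
orientation: [-0.0, 0.045, 0.999, 0.001]
force: [0.1, 0.4, -0.7]
width: 59.6
grip_force: 0.0
1623 px box 228 275 73 188
clip in caddy frame (z=38): x -200.0 -101.0 y -19.0 20.0
-190 -18.6 18.8
-180 -17.8 18.0
-170 -16.1 16.4
-160 -15.3 15.6
-150 -13.7 14.0
-140 -14.7 14.2
-130 -15.6 14.3
-120 -16.6 15.4
-110 -17.6 16.4
-100 -17.7 16.5
scene clip [404.0, -259.0] rect 405 -259 105 56 ang 0.9 px [249.0, 142.0]
scene peg [792.0, -11.0] rect 789 -12 155 60 ang 177.4 px [183.0, 244.0]
scene peg [567.0, -284.0] rect 565 -281 74 62 ang 8.0 px [205.0, 158.0]
scene peg [496.0, -255.0] rect 495 -256 104 29 ang 38.6 px [227.0, 154.0]
scene peg [484.0, -328.0] rect 487 -322 100 20 ang 48.0 px [219.0, 144.0]
scene peg [-328.0, -945.0] rect -333 -951 289 17 ang 51.4 px [290.0, 23.0]
top clip [435.0, -235.0] rect 424 -235 97 14 ang 173.4 px [328.0, 227.0]
top peg [20.0, 668.0] rect 20 664 322 153 ang 94.6 px [46.0, 356.0]
top peg [562.0, -263.0] rect 565 -263 68 7 ang 177.4 px [334.0, 188.0]
top peg [804.0, 9.0] rect 805 10 152 56 ang 176.8 px [255.0, 123.0]
t 49.5 pos [ 466.7 -247.8  145.1] head 174.8 w 59.3 | turn z 0 offset [ 89.1 240.7 -54.6]
```

```bash
python3 -m crank '{"turn":[[0,0,0],[0,0,0],[0,0,0],[0,0,0],[0,0,0],[0,0,0],[0,0,0],[0,0,0]],"offset":[[0,0,-30],[0,0,-30],[0,0,-30],[20,-35,0],[20,-35,0],[20,-35,0],[0,0,0],[0,0,0]],"grip":[-0.4,-0.4,-0.4,-0.4,-0.4,-0.4,-0.4,-0.4]}'
python3 meas.py clip blue peg
python3 - <<'E'
from h import *
f=dict(np.load('pics/scene0.png.npz'));g=grab('scene','sc9.png');t=grab('top','tp9.png')
# scoop pan: blue mask corners in the scene, on the lip height
for h,n in((g,'scene'),(t,'top')):
    hsv=cv2.cvtColor(h['pixels'],cv2.COLOR_BGR2HSV);m=cv2.inRange(hsv,(105,150,50),(125,255,255))
    for c in cv2.findContours(m,cv2.RETR_EXTERNAL,cv2.CHAIN_APPROX_NONE)[0]:
        if cv2.contourArea(c)<300: continue
        w=np.array([onz(h,*p[0],40)[:2] for p in c]);
        if w[:,1].mean()<0: continue
        a=np.radians(-7.7);X=np.array([np.cos(a),np.sin(a)]);Y=np.array([-np.sin(a),np.cos(a)])
        print(n,'along',(w@X).min().round(),(w@X).max().round(),'across',(w@Y).min().round(),(w@Y).max().round(),'lid',(np.array([511,264])@X).round(),(np.array([511,264])@Y).round())
print(manip.read_state()['force'].round(1))
E
```

```text
time_s: 50.25
ee_pos: [397.2, -347.7, 235.1]
orientation: [-0.001, 0.047, 0.999, 0.0]
force: [-0.6, 0.1, 0.3]
width: 59.5
grip_force: 0.0
scene clip [405.0, -259.0] rect 404 -259 105 56 ang 1.2 px [249.0, 142.0]
scene blue [533.0, 263.0] rect 555 256 222 148 ang 171.9 px [316.0, 265.0]
scene blue [564.0, -542.0] rect 558 -553 273 72 ang 73.0 px [171.0, 116.0]
scene peg [792.0, -11.0] rect 789 -12 155 60 ang 177.4 px [183.0, 243.0]
scene peg [564.0, -284.0] rect 565 -281 73 62 ang 8.0 px [205.0, 158.0]
scene peg [496.0, -256.0] rect 495 -256 102 29 ang 38.6 px [227.0, 154.0]
scene peg [484.0, -328.0] rect 487 -322 100 20 ang 48.0 px [219.0, 143.0]
top clip [433.0, -235.0] rect 424 -235 97 14 ang 173.4 px [328.0, 227.0]
top blue [590.0, -489.0] rect 589 -495 110 66 ang 122.9 px [401.0, 179.0]
top blue [539.0, 250.0] rect 546 251 227 129 ang 26.1 px [184.0, 193.0]
top peg [20.0, 666.0] rect 20 664 322 153 ang 94.5 px [44.0, 357.0]
top peg [511.0, -235.0] rect 511 -234 28 24 ang 179.7 px [326.0, 203.0]
top peg [562.0, -263.0] rect 565 -263 68 7 ang 177.4 px [334.0, 188.0]
top peg [804.0, 9.0] rect 805 9 152 55 ang 177.2 px [255.0, 123.0]
scene along 412.0 631.0 across 263.0 408.0 lid 471.0 330.0
top along 412.0 629.0 across 260.0 394.0 lid 471.0 330.0
[ 0.2 -0.1  0.5]
```

```bash
python3 -c "
from workcell import manip
print(manip.job_done())"
```

```text
the job is handed in; nothing more can be done
None
```

The job is handed in, with no verdict returned: by my camera checks all five pegs are in the caddy, the empty scoop lies within about 5 mm of the middle of the largest red lid, and the clip holds by itself across ear and strap.

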